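# Load the sample carrier into the switch-guarded dock

### The job

Draw the empty sample carrier out of the loading dock until it is fully clear of the lane, then stand every vial on the worktop upright in a pocket of it, one to a pocket. Then slide the loaded carrier along the worktop, never lifting it, back into the dock and under its roof until its front edge is fully home against the stops and holds the presence lever pushed back. Last, lay the loose cover flat and square across the dock's walls, centred in the open part in front of the roof, so that its edge holds the interlock lever down; leave the other things on the bench where they are.

Things in the scene. Friction and masses are not known exactly. Their poses are not given: they have to be found in the camera images.
- dock: loading dock fixed to the worktop, white sheet metal: a lane along its +x, 86 mm wide, between two walls 10 mm thick and 60 mm high, x = 0 to 140 mm; no floor, the carrier slides on the worktop. Origin on the worktop at the middle of the mouth; +x into the lane, +y to its left, z up. Flared lead-ins, 20 mm high, widen the mouth to about 115 mm at x = -27 mm.
- dock_roof (a point): middle of the front edge of the dock's roof plate, on its underside: dock x = 72 mm, height 60 mm. The roof (top at 65 mm) spans the lane from there to x = 140 mm.
- dock_home (a point): point on the worktop (dock x = 70 mm, y = 0) where the carrier's origin is when its front face is against the two rubber end stops, whose faces are at dock x = 122 mm
- dock_seat (a point): where the centre of the cover's underside belongs: dock x = 38 mm, y = 0, height 60 mm (level of the wall tops). The cover lies across both walls in the part that is open above, x = 4 to 72 mm, between 5 mm high lips on the wall tops at x = 0 to 4 mm and the roof's edge
- presence_lever (a joint): hinged presence-switch lever between the end stops, 36 mm long with a roller, 10 mm above the worktop, on an upright pivot; it leans out towards the mouth. rad: 0 released, grows as it is pushed back, about 0.45 with the carrier against the stops; its light spring pushes back with less than 0.5 N
- interlock_lever (a joint): hinged interlock-switch lever outside the left (+y) wall of the dock, 36 mm long with a roller that stands up to about 14 mm above the wall top at dock x = 33 mm, y = 60 mm. rad: 0 released, grows as it is pressed down, about 0.4 when the cover lies flat on both walls with its edge over the roller; light spring, less than 0.5 N
- interlock_roller (a point): centre of the 8 mm roller at the tip of the interlock lever
- carrier: loose aluminium carrier, 0.45 to 0.75 kg, starts part-way in the lane: block 104 (x) by 80 (y) by 26 mm high with four square pockets 29 mm wide, 22 mm deep (floor 4 mm above the underside). Behind it an 8 mm high tail ends at x = -84 mm and bears an upright grey tab. Origin at the centre of the block's underside; +x is the front that enters the dock. A vial in it tops out at 52 mm
- carrier_tab (a point): point in the carrier's tab, 50 mm above the underside, at carrier x = -76 mm. Tab: 10 mm thick (carrier x), 44 mm wide (y), top 66 mm above the worktop; it can be pinched from above or pushed. A vial in a rear pocket stands 28 mm or more in front of it. With the carrier home the tab is just outside the mouth (dock x = -6 mm)
- pocket_0 (a point): centre of the floor of a carrier pocket, at carrier x, y = 26, 19 mm
- pocket_1 (a point): centre of the floor of a carrier pocket, at carrier x, y = 26, -19 mm
- pocket_2 (a point): centre of the floor of a carrier pocket, at carrier x, y = -26, 19 mm
- pocket_3 (a point): centre of the floor of a carrier pocket, at carrier x, y = -26, -19 mm
- cover: loose white cover plate, 60 (x) by 132 (y) by 5 mm, 0.29 to 0.42 kg, with a grey handle bar on top, 12 mm thick (x), 50 mm long (y), from 5 to 41 mm above the underside. Lies flat on the worktop beyond the vials. Origin at the centre of its underside. It goes on the dock with its long side across the lane, either way round
- vial_1: blue-capped glass screw-cap sample vial, 23 mm diameter, 48 mm tall (cap, 19 mm diameter, is the top 10 mm), 18 g, standing upright on the worktop at the right; origin at the centre of its underside, z up its axis. May be absent from a run (None).
- vial_2: black-capped glass screw-cap sample vial, 23 mm diameter, 48 mm tall (cap, 19 mm diameter, is the top 10 mm), 18 g, standing upright on the worktop at the right; origin at the centre of its underside, z up its axis. May be absent from a run (None).
- vial_3: blue-capped glass screw-cap sample vial, 23 mm diameter, 48 mm tall (cap, 19 mm diameter, is the top 10 mm), 18 g, standing upright on the worktop at the right; origin at the centre of its underside, z up its axis. May be absent from a run (None).
- vial_4: white-capped glass screw-cap sample vial, 23 mm diameter, 48 mm tall (cap, 19 mm diameter, is the top 10 mm), 18 g, standing upright on the worktop at the right; origin at the centre of its underside, z up its axis. May be absent from a run (None).
- tape_roll: bystander, not part of the job: roll of tape lying flat, 69 mm diameter, 18 mm high
- marker: bystander, not part of the job: marker pen lying down, 138 mm long
- timer: bystander, not part of the job: lab timer standing, 24x64x64 mm
- petri: bystander, not part of the job: covered dish, 94 mm diameter, 17 mm high
- forceps: bystander, not part of the job: forceps lying flat, 126 mm long, 10 mm high
Not all that is in view belongs to the job. What is shaped like the vial_1 but red is not meant.

How it is judged:
By the outcome, as a careful person would: the job done as asked, in the order asked, and still so for the second after the job is handed in, with the robot touching nothing.
Of vial_1, vial_2, vial_3, vial_4 only 2 to 4 are there at a start; the rules pass over those that are not, and their reading is None.
At some moment in a run one of carrier, cover may be knocked a few centimetres aside while the robot is not near it.
It also fails if it takes over 210 s, if anything falls off the work surface, if the arm or the gripper's body presses on something with over 40 N, if the wrist force passes 120 N, or if a joint passes its speed limit or range.

### The arm

A 6-joint arm with a two-finger parallel gripper is mounted at the origin on a cart in front of the work surface, level with it; the furniture and walls round the work are solid. World frame = base frame: x ahead of the robot, y to its left, z up, the work surface at z = 0. Lengths are in m, angles in rad, forces in N, time in s.
With the tool pointing down it reaches from about 0.25 to 0.725 m from the base axis. Payload 9.7 kg.
Tool frame: the origin (TCP) lies midway between the tips of the shut fingers; the grasp point (between the pads) lies 19 mm behind it; z points along the fingers, y is the line along which they close (so a half turn about z gives the same grasp; the last joint's range is limited). The gripper opens to 85 mm and grips with 20 to 120 N. Pads are 22 mm wide; open, the fingers measure 114 mm over their backs; the gripper's body (76 mm by 85 mm) begins 54 mm behind the grasp point. The pads swing forward as they close: fully open they stand 13 mm farther back than shut.
Start: joints at [-1.226, 0.087, 0.176, 1.66, 0, 1.571], TCP at [0.186, -0.518, 0.231] pointing down, gripper open.
Joint ranges: [-3.13, 3.13], [-0.85, 1.81], [-1.15, 1.24], [-2.2, 2.28], [-1.44, 1.52], [-3.14, 3.14]. Speed limits (rad/s): [2.22, 2.22, 2.57, 3.14, 3.14, 3.14].

### API

Orientations are given as a 3x3 rotation matrix whose columns are the frame's x, y, z axes.
In Python, from bench import manip gives the robot as it stands.
- The arm moves only by the tool servo_tool, never from a script. Its arguments are lists of equal length, an entry for each row: "fingers": the closure, from -1 (fully open) to 1 (shut); "xyz": the shift along the tool's x, y, z in mm, a list of three; "turn": the turn, a rotation vector about the tool's x, y, z in degrees, a list of three. In form: {"fingers": [fingers, ...], "xyz": [[x, y, z], ...], "turn": [[rx, ry, rz], ...]}. A call has 1 to 12 rows; each row shifts and turns the commanded pose from where the row before left it, along the tool's axes as they then stand; what a row does not reach is not made up. A row lasts 1/8 s, in which the tool goes at most 62.5 mm and 10.7 degrees, less where a joint would pass 70% of its speed; a pose out of reach is approached as far as the arm can. A call with a gripper value outside its range is refused whole. The fingers move at their own pace and stop on an object; the grip force is fixed at half the most. Time passes only in rows, so rows that do not move let the fingers close. It gives the time, the measured TCP pose, the force, the opening and the grip force at its end, in the units of the state.
- manip.observe(): the state, without advancing time (a new reading comes with each control period).
- manip.snapshot(name): name is "scene" or "top" or "wrist"; returns (picture, depth): 420x560x3 uint8, red, green, blue; 420x560 float32, m along the optical axis (not along the pixel's ray), 0 where there is no reading.
- manip.camera_model(name): a dict with "fx", "fy", "cx", "cy" (pixels), "R" (3x3) and "t" (3): a world point X has camera coordinates R X + t. Camera axes: x right, y down, z forward; pixel columns grow to the right and rows downward; lengths in m; the calibration is good to about 2 mm. A picture is of the moment at which its call begins: read the wrist's pose just before it. camera_model takes no time and is no camera call; for the wrist camera it gives the pose at the moment of the call.
- manip.finish_job(): hands the job in; it is judged then, once.
Trained networks look in the newest picture that a camera, given by its name, has taken for a name from the list of things; names that differ only in an ending like _2 or _b are one class to them, and where a whole thing is asked for, a point or a joint stands for the part that bears it (a point fixed in the world has none). Each returns a list of dicts, best first, with "conf" (0 to 1); they miss things now and then, are a little off and sometimes report something else, mostly with a low value. They report only what shows in the picture. A call takes as long as a camera call. They do not tell look-alikes from the thing itself.
- manip.masks_of(name, camera): "mask" (420x560 bool, what is visible of it) and "box" ([centre column, centre row, width, height] in pixels, round what is visible of it).
- manip.place_of(name, camera): "at" ([column, row] in pixels: a listed point, or the origin of a listed thing).
The state is a dict: "t": time; "joint_pos": joint angles; "dq": joint speeds; "joint_efforts": joint torques, N m; "position": TCP position; "eef_rot": TCP orientation; "contact_force": force on the tool from outside, world axes, zero at the start; "ft_torque": the same for the moment, N m; "grip_width": opening from 0.0 (shut) to 1.0 (fully open); "grasp_force": force on a finger pad.
Only numpy, scipy, OpenCV 4.12 (cv2) and the standard library are available. Lean on these libraries where they do the work, as an engineer would, in place of code of your own. Each camera call takes 0.05 s, during which the arm holds its last target. There are 200 camera calls.

## Working session

There is one attempt and no reset: what is moved stays moved. The work goes in short steps, Python scripts to look and compute and a tool call to move; the robot and the scene stay as the last step left them, time stands still between calls to the robot, and variables do not carry over. Pictures are saved under pics/ and viewed, at most 17 in all, crops included, and the job is handed in when it is done.

Besides the shell and the picture viewer there is one more tool, called after "Emit:" by a JSON object that holds its "op" and its "data", one argument or row to a line. servo_tool: Moves the arm, as the interface text tells. Its arguments: {"type":"object","properties":{"fingers":{"type":"array"},"xyz":{"type":"array"},"turn":{"type":"array"}},"required":["fingers","xyz","turn"]}

```bash
mkdir -p pics
cat > h.py <<'E'
import numpy as np, cv2
from bench import manip
np.set_printoptions(precision=4,suppress=True)
def snap(n,save=None):
    p,d=manip.snapshot(n); m=manip.camera_model(n)
    if save: cv2.imwrite('pics/'+save+'.png',p[:,:,::-1])
    return p,d,{k:np.array(v) for k,v in m.items()}
def ray(m,uv):
    R=m['R'];c=-R.T@m['t']
    v=R.T@np.array([(uv[0]-m['cx'])/m['fx'],(uv[1]-m['cy'])/m['fy'],1]);return c,v
def onz(m,uv,z):
    c,v=ray(m,uv);return c+v*(z-c[2])/v[2]
def proj(m,X):
    q=m['R']@np.array(X)+m['t'];return np.array([q[0]/q[2]*m['fx']+m['cx'],q[1]/q[2]*m['fy']+m['cy']])
def cloud(m,d):
    v,u=np.indices(d.shape);q=np.stack([(u-m['cx'])/m['fx']*d,(v-m['cy'])/m['fy']*d,d],-1)
    X=(q-m['t'])@m['R'];X[d<=0]=np.nan;return X
E
python3 - <<'E'
from h import *
s=manip.observe();print(s['t'],s['position'],s['eef_rot'],s['contact_force'])
p1,d,m=snap('top','top0');
for n in ['vial_1','vial_2','vial_4','carrier_tab','carrier','cover','dock','dock_roof','dock_home','dock_seat','interlock_roller','pocket_0']:
    for r in manip.place_of(n,'top')[:6]:
        z={'carrier_tab':.05,'dock_roof':.06,'dock_seat':.06,'interlock_roller':.07,'pocket_0':.004}.get(n,0)
        print(n,r['conf'],r['at'],onz(m,r['at'],z))
p2,d,m=snap('scene','scene0')
E
```

```text
0.0 [ 0.1858 -0.5174  0.2306] [[ 0.9411  0.338  -0.0004]
 [ 0.338  -0.9411  0.0013]
 [ 0.     -0.0014 -1.    ]] [-0.3895  0.0754 -1.0041]
vial_1 0.61 [310.9, 233.9] [ 0.4228 -0.1611  0.    ]
vial_1 0.51 [321.9, 209.9] [ 0.5088 -0.2002  0.    ]
vial_1 0.47 [367.1, 231.1] [ 0.4348 -0.3594  0.    ]
vial_1 0.37 [327.0, 180.9] [ 0.6143 -0.2189  0.    ]
vial_1 0.26 [191.8, 213.7] [0.4903 0.2617 0.    ]
vial_2 0.61 [310.9, 233.9] [ 0.4228 -0.1611  0.    ]
vial_2 0.51 [321.9, 209.9] [ 0.5088 -0.2002  0.    ]
vial_2 0.47 [367.1, 231.1] [ 0.4348 -0.3594  0.    ]
vial_2 0.37 [327.0, 180.9] [ 0.6143 -0.2189  0.    ]
vial_2 0.26 [191.8, 213.7] [0.4903 0.2617 0.    ]
vial_4 0.61 [310.9, 233.9] [ 0.4228 -0.1611  0.    ]
vial_4 0.51 [321.9, 209.9] [ 0.5088 -0.2002  0.    ]
vial_4 0.47 [367.1, 231.1] [ 0.4348 -0.3594  0.    ]
vial_4 0.37 [327.0, 180.9] [ 0.6143 -0.2189  0.    ]
vial_4 0.26 [191.8, 213.7] [0.4903 0.2617 0.    ]
carrier_tab 0.58 [236.6, 207.1] [0.508  0.0978 0.05  ]
carrier 0.98 [212.0, 213.9] [0.4903 0.19   0.    ]
cover 0.58 [305.1, 181.1] [ 0.6127 -0.1402  0.    ]
dock 0.77 [209.7, 212.3] [0.496  0.1983 0.    ]
dock_roof 0.75 [221.0, 216.1] [0.4749 0.1489 0.06  ]
dock_roof 0.6 [183.6, 212.3] [0.4866 0.2768 0.06  ]
dock_roof 0.45 [205.3, 207.4] [0.5043 0.2035 0.06  ]
dock_home 0.59 [191.8, 216.2] [0.4813 0.2613 0.    ]
dock_home 0.39 [385.7, 201.2] [ 0.5425 -0.4278  0.    ]
dock_seat 0.9 [197.0, 208.8] [0.4992 0.2316 0.06  ]
dock_seat 0.29 [233.4, 208.0] [0.5032 0.1075 0.06  ]
interlock_roller 0.37 [199.7, 230.7] [0.4233 0.2174 0.07  ]
pocket_0 0.74 [218.6, 206.8] [0.5154 0.1668 0.004 ]
pocket_0 0.73 [203.3, 204.6] [0.5228 0.2214 0.004 ]
pocket_0 0.67 [223.1, 216.9] [0.4795 0.1496 0.004 ]
pocket_0 0.62 [208.0, 216.2] [0.4814 0.2031 0.004 ]
```

Run:
```python
import cv2
a=cv2.imread('pics/top0.png')[130:290,140:420]
cv2.imwrite('pics/top0c.png',cv2.resize(a,None,fx=2.85,fy=2.85,interpolation=cv2.INTER_CUBIC)[:600])
```

```text
(no output)
```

View pics/top0c.png

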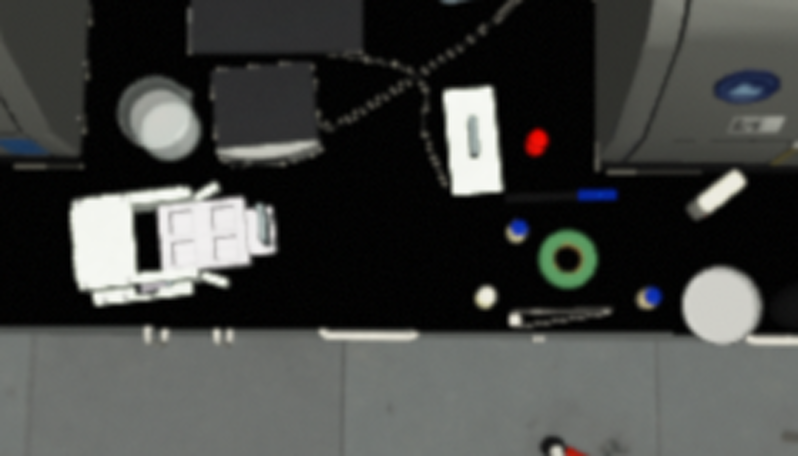

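View pics/scene0.png

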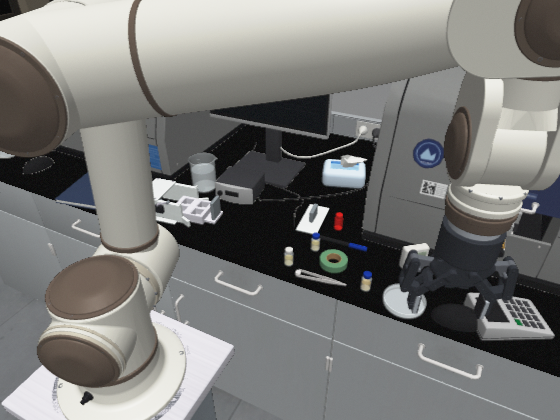

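The top view shows the dock at left with its mouth to the right and the carrier tab at about (236,207). The cover is at (305,181). There are three vials: white at (311,234), blue at (322,210) and blue at (367,231). The red look-alike is at (327,181).

Run:
```python
from h import *
p,d,m=snap('top'); X=cloud(m,d)
for n in ['cover','carrier','dock']:
    r=manip.masks_of(n,'top')[0];k=r['mask'];P=X[k];P=P[np.isfinite(P[:,0])]
    print(n,r['conf'],k.sum(),np.percentile(P[:,2],[5,50,95]))
    h={'cover':.005,'carrier':.026,'dock':.062}[n]
    v,u=np.nonzero(k); 
    if n=='dock':
        s=X[v,u,2]; g=s>.05; v,u=v[g],u[g]
    Q=np.array([onz(m,(a,b),h)[:2] for a,b in zip(u,v)],np.float32)
    print(cv2.minAreaRect(Q), cv2.boxPoints(cv2.minAreaRect(Q)))
s=manip.observe();mw=snap('wrist','w0')[2]
R=s['eef_rot'];c=-mw['R'].T@mw['t'];print('cam in tool',R.T@(c-s['position']),(mw['R']@R),mw['fx'],mw['cx'],mw['cy'])
```

```text
cover 0.75 640 [0.0019 0.0083 0.0407]
((0.6196481585502625, -0.14014534652233124), (0.13711632788181305, 0.0666201263666153), 5.535677909851074) [[ 0.5482 -0.1136]
 [ 0.5546 -0.1799]
 [ 0.6911 -0.1667]
 [ 0.6847 -0.1004]]
carrier 0.89 848 [0.0034 0.0243 0.0474]
((0.4928915500640869, 0.1725929081439972), (0.08587199449539185, 0.13757294416427612), 7.2053446769714355) [[0.4417 0.2355]
 [0.4589 0.099 ]
 [0.5441 0.1097]
 [0.5269 0.2462]]
dock 0.86 1053 [0.0071 0.066  0.0722]
((0.47651785612106323, 0.2652945816516876), (0.120047427713871, 0.14441238343715668), 7.341556549072266) [[0.4078 0.3292]
 [0.4262 0.186 ]
 [0.5453 0.2014]
 [0.5268 0.3446]]
cam in tool [ 0.0776  0.0002 -0.1424] [[ 0.0013  1.     -0.0005]
 [-0.9524  0.0011 -0.3048]
 [-0.3048  0.0008  0.9524]] 371.7094378188749 282.97844060427263 206.02890083372694
```

View pics/w0.png

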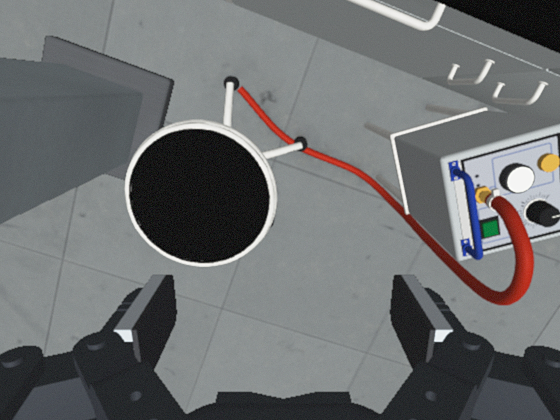

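The wrist camera sits 78 mm along tool +x and looks back between the fingers. The dock yaw is about 97.3°. I'll move over the vials and align the tool with the dock.

Emit:
{"op": "servo_tool", "data": {
  "fingers": [-1, -1, -1, -1, -1, -1, -1, -1, -1, -1],
  "xyz": [
    [36, -22, -7],
    [36, -22, -7],
    [36, -22, -7],
    [36, -22, -7],
    [36, -22, -7],
    [36, -22, -7],
    [36, -22, -7],
    [36, -22, -7],
    [0, 0, 0],
    [0, 0, 0]
  ],
  "turn": [
    [0, 0, 0],
    [0, 0, 0],
    [0, 0, 0],
    [0, 0, 0],
    [0, 0, 0],
    [0, 0, 0],
    [0, 0, 0],
    [0, 0, 0],
    [0, 0, 6.2],
    [0, 0, 6.2]
  ]
}}

```text
t: 2.2
position: [0.3979, -0.2541, 0.2874]
eef_rot: [[0.992, 0.126, 0.0], [0.126, -0.992, -0.0], [0.0, 0.0, -1.0]]
contact_force: [-1.5, -0.4, -0.4]
grip_width: 1.0
grasp_force: 0.0
```

```bash
cat >> h.py <<'E'
def look(save,names):
    s=manip.observe();print('t',s['t'],'tcp',s['position'],'head',np.degrees(np.arctan2(s['eef_rot'][1][0],s['eef_rot'][0][0])))
    p,d,m=snap('wrist',save);X=cloud(m,d)
    for n,z in names.items():
        for r in manip.place_of(n,'wrist')[:5]:
            if r['conf']>.25:
                P=onz(m,r['at'],z); a=np.round(r['at']).astype(int); print(n,round(r['conf'],2),a,P,'depthpt',X[np.clip(a[1],0,419),np.clip(a[0],0,559)])
    return p,d,m,X
E
python3 - <<'E'
from h import *
p,d,m,X=look('w1',{'vial_1':0,'cover':0})
for r in manip.masks_of('vial_1','wrist')[:6]:
    P=X[r['mask']];P=P[np.isfinite(P[:,0])];c=p[r['mask']&(X[...,2]>.04)]
    T=P[P[:,2]>.043]
    print(r['conf'],r['box'],len(T),T.mean(0),c.mean(0))
E
```

```text
t 2.2 tcp [ 0.3979 -0.2541  0.2874] head 7.236885235737077
vial_1 0.73 [202 126] [ 0.4221 -0.1588  0.    ] depthpt [ 0.4261 -0.1661  0.034 ]
vial_1 0.71 [243  51] [ 0.5059 -0.1983  0.    ] depthpt [ 0.5027 -0.2038  0.0485]
vial_1 0.64 [372 148] [ 0.4207 -0.3557  0.    ] depthpt [ 0.4254 -0.3465  0.036 ]
0.95 [378.6, 151.9, 28.3, 27.1] 268 [ 0.4223 -0.3542  0.0474] [ 45.4194  80.9749 198.2437]
0.89 [238.3, 51.6, 24.8, 27.9] 333 [ 0.5026 -0.1961  0.0475] [ 46.2059  83.1147 205.85  ]
0.86 [196.2, 129.6, 30.3, 29.1] 274 [ 0.4214 -0.1576  0.0475] [240.3706 240.3147 237.451 ]
```

View pics/w1.png

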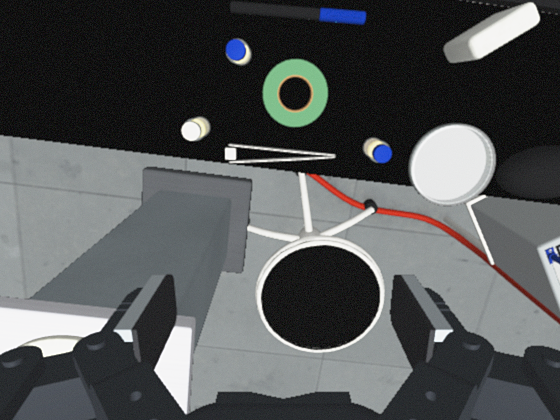

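Three vials are on the worktop: white at pixel (196,130), blue at (238,52) and blue at (379,152). No black one shows. Next is the dock.

Emit:
{"op": "servo_tool", "data": {
  "fingers": [-1, -1, -1, -1, -1, -1, -1, -1, -1],
  "xyz": [
    [11, -46, 0],
    [11, -46, 0],
    [11, -46, 0],
    [11, -46, 0],
    [11, -46, 0],
    [11, -46, 0],
    [11, -46, 0],
    [11, -46, 0],
    [0, 0, 0]
  ],
  "turn": [
    [0, 0, 0],
    [0, 0, 0],
    [0, 0, 0],
    [0, 0, 0],
    [0, 0, 0],
    [0, 0, 0],
    [0, 0, 0],
    [0, 0, 0],
    [0, 0, 0]
  ]
}}

```text
t: 3.52
position: [0.4434, 0.086, 0.2873]
eef_rot: [[0.984, 0.175, -0.006], [0.175, -0.984, 0.027], [-0.001, -0.028, -1.0]]
contact_force: [-0.0, -0.8, -0.7]
grip_width: 1.003
grasp_force: 0.0
```

Run:
```python
from h import *
p,d,m,X=look('w2',{'carrier_tab':.05,'carrier':0,'dock':0,'dock_roof':.06,'dock_home':0,'dock_seat':.06,'pocket_0':.004,'interlock_roller':.07})
np.save('X2.npy',X)
def rect(k,lo,hi):
    k=k&(X[...,2]>lo)&(X[...,2]<hi);P=X[k][:,:2].astype(np.float32);print(len(P),cv2.minAreaRect(P),cv2.boxPoints(cv2.minAreaRect(P)).tolist())
r=manip.masks_of('dock','wrist')[0]['mask'];rect(r,.061,.069);rect(r,.055,.063)
r=manip.masks_of('carrier','wrist')[0]['mask'];rect(r,.02,.03);rect(r,.06,.07)
```

```text
t 3.525 tcp [0.4434 0.086  0.2873] head 10.105669735899617
carrier_tab 0.63 [274 101] [0.5037 0.1105 0.05  ] depthpt [0.5047 0.1103 0.067 ]
carrier 0.73 [208  95] [0.4947 0.1869 0.    ] depthpt [0.4967 0.1812 0.0258]
dock_roof 0.71 [112  93] [0.4845 0.2658 0.06  ] depthpt [0.4842 0.2658 0.0598]
pocket_0 0.96 [230 112] [0.4817 0.1598 0.004 ] depthpt [0.4816 0.1595 0.0037]
pocket_0 0.91 [182  74] [0.5122 0.216  0.004 ] depthpt [0.5122 0.2167 0.003 ]
pocket_0 0.88 [229  76] [0.5189 0.1653 0.004 ] depthpt [0.5191 0.1656 0.0035]
pocket_0 0.74 [184 114] [0.4708 0.2106 0.004 ] depthpt [0.4703 0.2102 0.004 ]
interlock_roller 0.63 [156 161] [0.4281 0.215  0.07  ] depthpt [0.4285 0.2149 0.0718]
8612 ((0.47757792472839355, 0.26311278343200684), (0.11744514852762222, 0.14235974848270416), 7.408182144165039) [[0.41016778349876404, 0.32612699270248413], [0.4285232722759247, 0.18495553731918335], [0.5449880361557007, 0.20009857416152954], [0.52663254737854, 0.3412700295448303]]
2022 ((0.47651419043540955, 0.2641754746437073), (0.11922186613082886, 0.14493699371814728), 7.327887058258057) [[0.4081469774246216, 0.3284488618373871], [0.4266332983970642, 0.18469564616680145], [0.5448814034461975, 0.19990208745002747], [0.5263950824737549, 0.3436552882194519]]
4876 ((0.49523091316223145, 0.17389407753944397), (0.0800989493727684, 0.1334766149520874), 6.9278974533081055) [[0.4474238455295563, 0.23531433939933777], [0.463523805141449, 0.1028122678399086], [0.543038010597229, 0.11247381567955017], [0.5269380211830139, 0.24497589468955994]]
503 ((0.5031145811080933, 0.11261492222547531), (0.04320525750517845, 0.01002038735896349), 7.044102191925049) [[0.48106059432029724, 0.11493809521198273], [0.4822894036769867, 0.10499334335327148], [0.5251685380935669, 0.1102917492389679], [0.5239397287368774, 0.12023650109767914]]
```

View pics/w2.png

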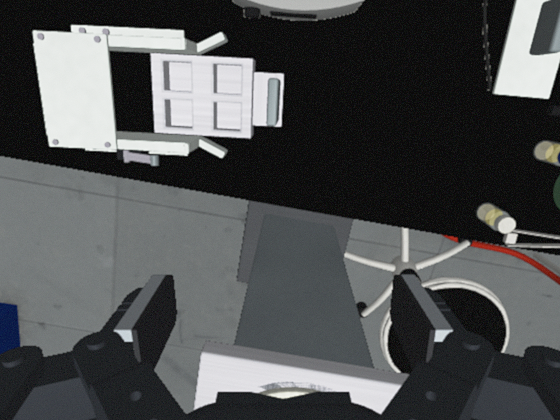

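The picture shows the carrier part-way in the lane, its tab at (274,101), the dock mouth at about column 190 and the roof at columns 35–115. I'll refine the dock axis and add a move helper.

```bash
cat >> h.py <<'E'
from scipy.spatial.transform import Rotation as Ro
def to(x,y,z,head):
    "remaining move to a tool-down pose, in current tool axes: mm, deg"
    s=manip.observe();R=np.array(s['eef_rot']);h=np.radians(head);c,k=np.cos(h),np.sin(h)
    T=np.array([[c,k,0],[k,-c,0],[0,0,-1.]])
    print('shift',1e3*R.T@(np.array([x,y,z])-s['position']),'(after turn:',1e3*T.T@(np.array([x,y,z])-s['position']),') turn',np.degrees(Ro.from_matrix(R.T@T).as_rotvec()))
E
python3 - <<'E'
from h import *
X=np.load('X2.npy');h=np.radians(97.3);u=np.array([np.cos(h),np.sin(h)]);v=np.array([-u[1],u[0]]);o=np.array([.4923,.1932])
P=X.reshape(-1,3);P=P[np.isfinite(P[:,0])];q=P[:,:2]-o;a=q@u;b=q@v
k=(P[:,2]>.055)&(P[:,2]<.063)&(a>.01)&(a<.068)&(abs(b)<.08)
print(np.histogram(b[k],np.arange(-.06,.066,.002)))
k=(P[:,2]>.055)&(P[:,2]<.063)&(abs(b)<.056)&(abs(b)>.04)&(abs(a)<.03)
print('mouth',np.percentile(a[k],[1,3,10]))
k=(P[:,2]>.0635)&(P[:,2]<.068)&(abs(b)<.03)&(a>.03)
print('roof',np.percentile(a[k],[1,3,97,99]))
for s in(1,-1):
  k=(P[:,2]>.057)&(P[:,2]<.063)&(s*b<.056)&(s*b>.04)&(a>.006)&(a<.068)
  print('wall',np.polyfit(a[k],b[k],1))
to(.5031,.1126,.11,7.0)
E
```

```text
(array([  0,   0,   0,  52, 140, 151, 145, 143, 113,   0,   0,   0,   0,
         0,   0,   0,   0,   0,   0,   0,   0,   0,   0,   0,   0,   0,
         0,   0,   0,   0,   0,   0,   0,   0,   0,   0,   0,   0,   0,
         0,   0,   0,   0,   0,   0,   0,   0,   0,   0,   0,   0,  85,
       118, 113, 109, 114,  53,  16,  31,  28,  31,  27]), array([-0.06 , -0.058, -0.056, -0.054, -0.052, -0.05 , -0.048, -0.046,
       -0.044, -0.042, -0.04 , -0.038, -0.036, -0.034, -0.032, -0.03 ,
       -0.028, -0.026, -0.024, -0.022, -0.02 , -0.018, -0.016, -0.014,
       -0.012, -0.01 , -0.008, -0.006, -0.004, -0.002,  0.   ,  0.002,
        0.004,  0.006,  0.008,  0.01 ,  0.012,  0.014,  0.016,  0.018,
        0.02 ,  0.022,  0.024,  0.026,  0.028,  0.03 ,  0.032,  0.034,
        0.036,  0.038,  0.04 ,  0.042,  0.044,  0.046,  0.048,  0.05 ,
        0.052,  0.054,  0.056,  0.058,  0.06 ,  0.062,  0.064]))
mouth [0.0001 0.0003 0.0061]
roof [0.0726 0.0738 0.1374 0.1387]
wall [0.0082 0.0477]
wall [ 0.0037 -0.0478]
shift [ 64.0524 -11.5704 178.0972] (after turn: [ 63.0731 -19.7451 177.7277] ) turn [-1.5716  0.0541  2.9677]
```

Emit:
{"op": "servo_tool", "data": {
  "fingers": [0, 0, 0, 0, 0, 0, 0],
  "xyz": [
    [0, 0, 0],
    [13, -4, 35],
    [13, -4, 35],
    [13, -4, 36],
    [12, -4, 36],
    [12, -4, 36],
    [0, 0, 0]
  ],
  "turn": [
    [-1.6, 0, 3],
    [0, 0, 0],
    [0, 0, 0],
    [0, 0, 0],
    [0, 0, 0],
    [0, 0, 0],
    [0, 0, 0]
  ]
}}

```text
t: 4.95
position: [0.5047, 0.0872, 0.1074]
eef_rot: [[0.987, 0.159, -0.01], [0.16, -0.987, 0.02], [-0.006, -0.021, -1.0]]
contact_force: [0.6, 0.2, -0.1]
grip_width: 0.498
grasp_force: 0.0
```

Run:
```python
from h import *
to(.5031,.1126,.031,7.0)
p,d,m,X=look('w3',{'carrier_tab':.05})
k=(X[...,2]>.06)&(X[...,2]<.07)&(abs(X[...,0]-.503)<.03)&(abs(X[...,1]-.1126)<.02);P=X[k][:,:2].astype(np.float32)
print(len(P)); print(cv2.minAreaRect(P)) if len(P)>9 else 0
```

```text
shift [  2.9227 -23.6941  76.8922] (after turn: [  1.4787 -25.4017  76.3867] ) turn [-1.2139  0.3819  2.1774]
t 4.95 tcp [0.5047 0.0872 0.1074] head 9.181309895024947
carrier_tab 0.61 [240 221] [0.5047 0.1132 0.05  ] depthpt [0.5114 0.1119 0.0673]
1492
((0.5041821002960205, 0.11366768926382065), (0.04423166811466217, 0.010312004014849663), 6.851613521575928)
```

Emit:
{"op": "servo_tool", "data": {
  "fingers": [0, 0, 0, 0, 0],
  "xyz": [
    [0, 0, 0],
    [0, -13, 10],
    [0, -13, 10],
    [0, 0, 0],
    [0, 0, 0]
  ],
  "turn": [
    [-1.2, 0.4, 2.2],
    [0, 0, 0],
    [0, 0, 0],
    [0, 0, 0],
    [0, 0, 0]
  ]
}}

```text
t: 5.68
position: [0.506, 0.088, 0.0903]
eef_rot: [[0.987, 0.161, 0.002], [0.161, -0.987, 0.021], [0.005, -0.021, -1.0]]
contact_force: [0.3, 0.1, 0.3]
grip_width: 0.502
grasp_force: 0.0
```

Run:
```python
from h import *
s=manip.observe();print(s['position'],s['joint_pos'],s['dq'])
to(.5042,.1137,.031,7.0)
```

```text
[0.506  0.088  0.0903] [ 0.1607 -0.012  -0.1982  1.3796  0.0208  3.1406] [-0.0026 -0.0001  0.0078  0.0017  0.0012  0.0009]
shift [  2.0211 -24.4089  59.811 ] (after turn: [  1.3037 -25.7166  59.2806] ) turn [-1.1948 -0.2637  2.2663]
```

Joint 6 is at its limit, so I'll take the half-turned grasp.

Emit:
{"op": "servo_tool", "data": {
  "fingers": [0, 0, 0, 0, 0, 0, 0, 0, 0, 0, 0, 0],
  "xyz": [
    [0, 0, -5],
    [0, 0, -5],
    [0, 0, -5],
    [0, 0, -5],
    [0, 0, 0],
    [0, 0, 0],
    [0, 0, 0],
    [0, 0, 0],
    [0, 0, 0],
    [0, 0, 0],
    [0, 0, 0],
    [0, 0, 0]
  ],
  "turn": [
    [0, 0, -10.5],
    [0, 0, -10.5],
    [0, 0, -10.5],
    [0, 0, -10.5],
    [0, 0, -10.5],
    [0, 0, -10.5],
    [0, 0, -10.5],
    [0, 0, -10.5],
    [0, 0, -10.5],
    [0, 0, -10.5],
    [0, 0, -10.5],
    [0, 0, -10.5]
  ]
}}

```text
t: 7.18
position: [0.5062, 0.0874, 0.1106]
eef_rot: [[-0.714, 0.7, 0.002], [0.7, 0.714, 0.021], [0.013, 0.017, -1.0]]
contact_force: [0.6, 0.4, -0.6]
grip_width: 0.502
grasp_force: 0.0
```

Emit:
{"op": "servo_tool", "data": {
  "fingers": [0, 0, 0, 0, 0, 0],
  "xyz": [
    [0, 0, 0],
    [0, 0, 0],
    [0, 0, 0],
    [0, 0, 0],
    [0, 0, 0],
    [0, 0, 0]
  ],
  "turn": [
    [0, 0, -10.5],
    [0, 0, -10.5],
    [0, 0, -10.5],
    [0, 0, -10.5],
    [0, 0, -10],
    [0, 0, 0]
  ]
}}

```text
t: 7.92
position: [0.5062, 0.0874, 0.1106]
eef_rot: [[-0.992, -0.125, 0.002], [-0.125, 0.992, 0.021], [-0.005, 0.021, -1.0]]
contact_force: [-0.4, 1.0, -0.6]
grip_width: 0.502
grasp_force: 0.0
```

Run:
```python
from h import *
s=manip.observe();print(s['position'],s['joint_pos'])
to(.5042,.1137,.031,187.0)
```

```text
[0.5062 0.0874 0.1106] [ 0.1595 -0.0171 -0.164   1.4183  0.0208  0.0343]
shift [-0.8777 24.6494 80.1027] (after turn: [-1.1818 26.324  79.5642] ) turn [1.1995 0.275  0.1776]
```

Emit:
{"op": "servo_tool", "data": {
  "fingers": [0, 0, 0, 0, 0, 0, 0],
  "xyz": [
    [0, 0, 0],
    [-1, 13, 10],
    [0, 13, 10],
    [0, 0, 20],
    [0, 0, 20],
    [0, 0, 19],
    [0, 0, 0]
  ],
  "turn": [
    [1.2, 0.3, -0.3],
    [0, 0, 0],
    [0, 0, 0],
    [0, 0, 0],
    [0, 0, 0],
    [0, 0, 0],
    [0, 0, 0]
  ]
}}

```text
t: 8.8
position: [0.5023, 0.1135, 0.0294]
eef_rot: [[-0.991, -0.131, -0.004], [-0.131, 0.991, -0.001], [0.004, -0.0, -1.0]]
contact_force: [-0.4, -1.0, 0.7]
grip_width: 0.5
grasp_force: 0.0
```

Emit:
{"op": "servo_tool", "data": {
  "fingers": [1, 1, 1, 1, 1, 1],
  "xyz": [
    [0, 0, 0],
    [0, 0, 0],
    [0, 0, 0],
    [0, 0, 0],
    [0, 0, 0],
    [0, 0, 0]
  ],
  "turn": [
    [0, 0, 0],
    [0, 0, 0],
    [0, 0, 0],
    [0, 0, 0],
    [0, 0, 0],
    [0, 0, 0]
  ]
}}

```text
t: 9.55
position: [0.5043, 0.1135, 0.0323]
eef_rot: [[-0.991, -0.131, 0.001], [-0.131, 0.991, 0.001], [-0.001, 0.0, -1.0]]
contact_force: [0.0, 1.6, 6.2]
grip_width: 0.107
grasp_force: 59.6
```

Emit:
{"op": "servo_tool", "data": {
  "fingers": [1, 1, 1, 1, 1, 1, 1, 1, 1, 1, 1, 1],
  "xyz": [
    [0, -5, 0],
    [0, -9, 0],
    [0, -9, 0],
    [0, -9, 0],
    [0, -9, 0],
    [0, -9, 0],
    [0, -9, 0],
    [0, -9, 0],
    [0, -9, 0],
    [0, -9, 0],
    [0, -7, 0],
    [0, 0, 0]
  ],
  "turn": [
    [0, 0, 0],
    [0, 0, 0],
    [0, 0, 0],
    [0, 0, 0],
    [0, 0, 0],
    [0, 0, 0],
    [0, 0, 0],
    [0, 0, 0],
    [0, 0, 0],
    [0, 0, 0],
    [0, 0, 0],
    [0, 0, 0]
  ]
}}

```text
t: 11.05
position: [0.5165, 0.0211, 0.0323]
eef_rot: [[-0.991, -0.131, 0.001], [-0.131, 0.991, 0.001], [-0.001, 0.0, -1.0]]
contact_force: [0.4, 1.2, 5.4]
grip_width: 0.106
grasp_force: 59.9
```

Emit:
{"op": "servo_tool", "data": {
  "fingers": [-0.1, -0.1, -0.1, -0.1, -0.1, -0.1, -0.1, -0.1],
  "xyz": [
    [0, 0, 0],
    [0, 0, 0],
    [0, 0, 0],
    [0, 0, 0],
    [0, 0, -25],
    [0, 0, -25],
    [0, 0, -25],
    [0, 0, 0]
  ],
  "turn": [
    [0, 0, 0],
    [0, 0, 0],
    [0, 0, 0],
    [0, 0, 0],
    [0, 0, 0],
    [0, 0, 0],
    [0, 0, 0],
    [0, 0, 0]
  ]
}}

```text
t: 12.05
position: [0.5169, 0.0211, 0.1081]
eef_rot: [[-0.991, -0.131, 0.003], [-0.131, 0.991, 0.0], [-0.003, -0.0, -1.0]]
contact_force: [0.8, 0.2, -0.2]
grip_width: 0.552
grasp_force: 0.0
```

Run:
```python
from h import *
s=manip.observe();print(s['position'],s['joint_pos'])
p,d,m,X=look('w4',{'carrier_tab':.05,'pocket_0':.004,'vial_1':0})
to(.4215,-.158,.12,187.5)
```

```text
[0.5169 0.0211 0.1081] [ 0.0409 -0.0048 -0.1566  1.4165 -0.0001 -0.0907]
t 12.05 tcp [0.5169 0.0211 0.1081] head -172.45846662513316
carrier_tab 0.61 [278 227] [0.5143 0.0177 0.05  ] depthpt [0.509  0.0172 0.0647]
pocket_0 0.88 [355 173] [0.4868 0.0655 0.004 ] depthpt [0.4872 0.0662 0.002 ]
pocket_0 0.72 [430 227] [0.5183 0.1257 0.004 ] depthpt [0.5182 0.1259 0.0032]
pocket_0 0.62 [352 227] [0.5253 0.0712 0.004 ] depthpt [0.5258 0.0715 0.0024]
pocket_0 0.61 [434 176] [0.482  0.1192 0.004 ] depthpt [0.4821 0.1198 0.0022]
vial_1 0.55 [15 16] [ 0.4196 -0.1557 -0.    ] depthpt [ 0.4207 -0.1455  0.0151]
shift [ 116.568  -165.1972  -14.7209] (after turn: [ 116.4028 -165.2912  -14.9717] ) turn [ 0.0095 -0.1367  0.045 ]
```

Emit:
{"op": "servo_tool", "data": {
  "fingers": [-0.1, -0.1, -0.1, -0.1, -0.1, -0.1, -0.1, -0.1],
  "xyz": [
    [19, -27, -2],
    [19, -28, -2],
    [20, -28, -2],
    [19, -27, -3],
    [20, -28, -3],
    [19, -27, -3],
    [0, 0, 0],
    [0, 0, 0]
  ],
  "turn": [
    [0, 0, 0],
    [0, 0, 0],
    [0, 0, 0],
    [0, 0, 0],
    [0, 0, 0],
    [0, 0, 0],
    [0, 0, 0],
    [0, 0, 0]
  ]
}}

```text
t: 13.25
position: [0.4224, -0.1574, 0.1207]
eef_rot: [[-0.991, -0.131, -0.001], [-0.131, 0.991, 0.0], [0.001, 0.001, -1.0]]
contact_force: [-0.2, 0.1, -0.1]
grip_width: 0.547
grasp_force: 0.0
```

```bash
cat >> h.py <<'E'
def vial(save,near,r=.04,top=(.043,.056)):
    p,d,m,X=look(save,{})
    k=(X[...,2]>top[0])&(X[...,2]<top[1])&(np.hypot(X[...,0]-near[0],X[...,1]-near[1])<r)
    P=X[k][:,:2].astype(np.float32); c=cv2.minEnclosingCircle(P); print('vial',len(P),P.mean(0),c,p[k].mean(0)); return c[0]
E
python3 - <<'E'
from h import *
c=vial('w5',(.4215,-.158)); to(c[0],c[1],.022,187.5)
E
```

```text
t 13.25 tcp [ 0.4224 -0.1574  0.1207] head -172.48249849805816
vial 731 [ 0.4206 -0.1568] ((0.42133137583732605, -0.15667061507701874), 0.009637049399316311) [241.1573 241.3215 239.394 ]
shift [ 1.0124  0.6243 98.7849] (after turn: [ 1.1483  0.6796 98.7831] ) turn [ 0.0327 -0.0784  0.0591]
```

Emit:
{"op": "servo_tool", "data": {
  "fingers": [-0.1, -0.1, -0.1, -0.1, -0.1, 1, 1, 1, 1, 1],
  "xyz": [
    [1, 1, 20],
    [0, 0, 28],
    [0, 0, 28],
    [0, 0, 23],
    [0, 0, 0],
    [0, 0, 0],
    [0, 0, 0],
    [0, 0, 0],
    [0, 0, 0],
    [0, 0, 0]
  ],
  "turn": [
    [0, 0, 0],
    [0, 0, 0],
    [0, 0, 0],
    [0, 0, 0],
    [0, 0, 0],
    [0, 0, 0],
    [0, 0, 0],
    [0, 0, 0],
    [0, 0, 0],
    [0, 0, 0]
  ]
}}

```text
t: 14.55
position: [0.4222, -0.1569, 0.0236]
eef_rot: [[-0.991, -0.131, 0.002], [-0.131, 0.991, -0.0], [-0.001, -0.0, -1.0]]
contact_force: [0.2, 1.4, 6.7]
grip_width: 0.238
grasp_force: 58.9
```

Emit:
{"op": "servo_tool", "data": {
  "fingers": [1, 1, 1, 1, 1, 1],
  "xyz": [
    [0, 0, -10],
    [0, 0, -25],
    [0, 0, -25],
    [0, 0, -20],
    [0, 0, 0],
    [0, 0, 0]
  ],
  "turn": [
    [0, 0, 0],
    [0, 0, 0],
    [0, 0, 0],
    [0, 0, 0],
    [0, 0, 0],
    [0, 0, 0]
  ]
}}

```text
t: 15.3
position: [0.4212, -0.1568, 0.1018]
eef_rot: [[-0.991, -0.131, -0.001], [-0.131, 0.991, 0.0], [0.001, 0.0, -1.0]]
contact_force: [-0.1, -0.4, -0.6]
grip_width: 0.239
grasp_force: 58.7
```

Run:
```python
from h import *
s=manip.observe();h=s['position'];print(h,s['grip_width'])
c=vial('w6',h[:2],.03,(.10,.16)); print(np.array(s['eef_rot']).T[:2,:2]@(np.array(c)-h[:2]))
to(.5065,.0964,.12,187.5)
```

```text
[ 0.4212 -0.1568  0.1018] 0.23876624104932231
t 15.3 tcp [ 0.4212 -0.1568  0.1018] head -172.46190537197378
vial 12650 [ 0.4139 -0.1577] ((0.42099958658218384, -0.1568279266357422), 0.030088303610682487) [112.5397 115.0248 113.5756]
[0.0002 0.    ]
shift [-117.9625  239.7173  -18.6054] (after turn: [-117.8304  239.7891  -18.5168] ) turn [ 0.0305 -0.105   0.0397]
```

View pics/w6.png

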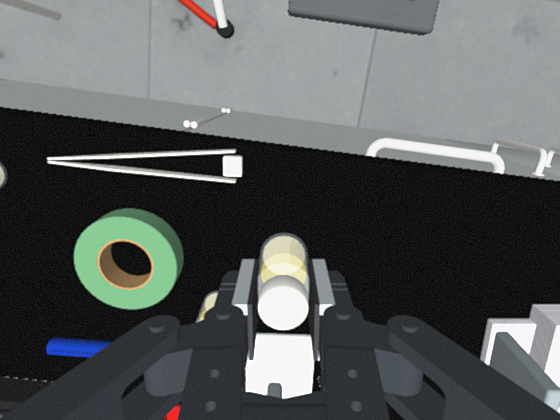

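The white vial is held upright and centred at pixel (285,300). Next I'll go near the carrier and measure its block.

Emit:
{"op": "servo_tool", "data": {
  "fingers": [1, 1, 1, 1, 1, 1, 1],
  "xyz": [
    [-22, 28, -3],
    [-23, 29, -3],
    [-23, 29, -3],
    [-23, 29, -3],
    [-23, 29, -3],
    [0, 0, 0],
    [0, 0, 0]
  ],
  "turn": [
    [0, 0, 0],
    [0, 0, 0],
    [0, 0, 0],
    [0, 0, 0],
    [0, 0, 0],
    [0, 0, 0],
    [0, 0, 0]
  ]
}}

```text
t: 16.23
position: [0.5149, 0.0007, 0.1164]
eef_rot: [[-0.991, -0.132, -0.002], [-0.132, 0.991, -0.0], [0.002, 0.0, -1.0]]
contact_force: [-0.0, -0.4, -0.3]
grip_width: 0.239
grasp_force: 58.8
```

```bash
cat >> h.py <<'E'
def carrier(X,near=(.5065,.0964),head=97.5):
    "fit pose of the block top (104x80) from points at z .026 by its outline"
    h=np.radians(head);u=np.array([np.cos(h),np.sin(h)]);v=np.array([-u[1],u[0]])
    k=np.isfinite(X[...,2])&(X[...,2]>.0215)&(X[...,2]<.0295)&(np.hypot(X[...,0]-near[0],X[...,1]-near[1])<.075)
    P=X[k][:,:2].astype(np.float32);r=cv2.minAreaRect(P);q=P-np.array(near);a=q@u;b=q@v
    print('rect',len(P),r,'ext',np.percentile(a,[.3,99.7])*1e3,np.percentile(b,[.3,99.7])*1e3,'median',np.percentile(X[k][:,2],50))
    ca=np.percentile(a,[.3,99.7]).mean();cb=np.percentile(b,[.3,99.7]).mean();return np.array(near)+ca*u+cb*v
E
python3 - <<'E'
from h import *
p,d,m,X=look('w7',{'pocket_0':.004,'carrier_tab':.05})
print(carrier(X))
k=(X[...,2]>.06)&(X[...,2]<.07)&(abs(X[...,0]-.516)<.03)&(abs(X[...,1]-.021)<.012);P=X[k][:,:2].astype(np.float32)
print(len(P)); print(cv2.minAreaRect(P)) if len(P)>9 else 0
E
```

```text
t 16.225 tcp [0.5149 0.0007 0.1164] head -172.4388792843162
pocket_0 0.93 [446 233] [0.5228 0.1222 0.004 ] depthpt [0.5223 0.1218 0.0049]
pocket_0 0.81 [381 181] [0.4904 0.0662 0.004 ] depthpt [0.4902 0.0663 0.0049]
pocket_0 0.7 [452 180] [0.4829 0.1156 0.004 ] depthpt [0.4831 0.1161 0.0037]
pocket_0 0.58 [380 233] [0.5291 0.0737 0.004 ] depthpt [0.5289 0.0739 0.0045]
carrier_tab 0.93 [318 229] [0.5147 0.0211 0.05  ] depthpt [0.5088 0.0189 0.0665]
rect 11547 ((0.5061053037643433, 0.09578028321266174), (0.08057068288326263, 0.10537318140268326), 7.484225749969482) ext [-53.0811  50.9629] [-39.3007  40.4923] median 0.02588944039840181
[0.506  0.0953]
1057
((0.512657105922699, 0.019679449498653412), (0.03834259882569313, 0.010192959569394588), 7.5887064933776855)
```

View pics/w7.png

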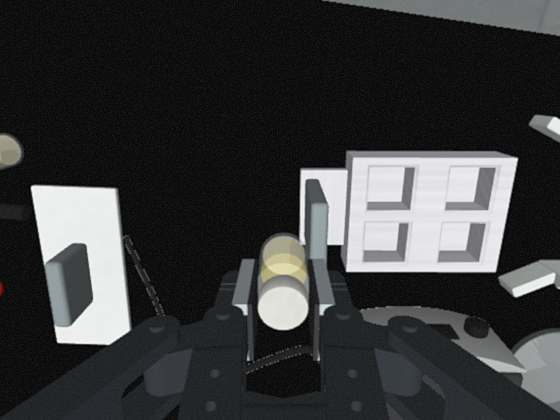

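The picture shows the carrier clear of the dock, with its pockets at (391,185), (470,185), (385,240) and (462,240), matching the fitted pose. The white vial goes to pocket_1.

Emit:
{"op": "servo_tool", "data": {
  "fingers": [1, 1, 1, 1, 1, 1],
  "xyz": [
    [-5, 30, 0],
    [-6, 30, 0],
    [-6, 31, 0],
    [-6, 31, 20],
    [0, 0, 20],
    [0, 0, 0]
  ],
  "turn": [
    [0, 0, 0],
    [0, 0, 0],
    [0, 0, 0],
    [0, 0, 0],
    [0, 0, 0],
    [0, 0, 0]
  ]
}}

```text
t: 17.12
position: [0.5212, 0.1242, 0.0759]
eef_rot: [[-0.991, -0.131, -0.003], [-0.131, 0.991, -0.001], [0.003, -0.0, -1.0]]
contact_force: [0.0, -0.5, 0.2]
grip_width: 0.242
grasp_force: 58.8
```

Run:
```python
from h import *
to(.5214,.1243,.027,187.5)
```

```text
shift [-0.3757  0.0768 48.8969] (after turn: [-0.2062  0.0594 48.8979] ) turn [-0.0206 -0.1986  0.0219]
```

Emit:
{"op": "servo_tool", "data": {
  "fingers": [1, 1, 1, 1, 1],
  "xyz": [
    [0, 0, 12],
    [0, 0, 14],
    [0, 0, 14],
    [0, 0, 9],
    [0, 0, 0]
  ],
  "turn": [
    [0, 0, 0],
    [0, 0, 0],
    [0, 0, 0],
    [0, 0, 0],
    [0, 0, 0]
  ]
}}

```text
t: 17.75
position: [0.5224, 0.1248, 0.0281]
eef_rot: [[-0.991, -0.131, -0.0], [-0.131, 0.991, -0.0], [0.0, 0.0, -1.0]]
contact_force: [0.5, 0.4, -0.3]
grip_width: 0.235
grasp_force: 58.8
```

Emit:
{"op": "servo_tool", "data": {
  "fingers": [0.1, 0.1, 0.1, 0.1, 0.1, 0.1, 0.1, 0.1],
  "xyz": [
    [0, 0, 0],
    [0, 0, 0],
    [0, 0, 0],
    [0, 0, -10],
    [0, 0, -25],
    [0, 0, -25],
    [0, 0, -25],
    [0, 0, 0]
  ],
  "turn": [
    [0, 0, 0],
    [0, 0, 0],
    [0, 0, 0],
    [0, 0, 0],
    [0, 0, 0],
    [0, 0, 0],
    [0, 0, 0],
    [0, 0, 0]
  ]
}}

```text
t: 18.75
position: [0.5235, 0.1251, 0.1159]
eef_rot: [[-0.991, -0.131, 0.003], [-0.131, 0.991, 0.001], [-0.003, 0.0, -1.0]]
contact_force: [0.3, 1.0, -0.8]
grip_width: 0.451
grasp_force: 0.0
```

Run:
```python
from h import *
vial('w8',(.5214,.1243),.03,(.046,.058));to(.5028,-.1965,.12,187.5)
```

```text
t 18.75 tcp [0.5235 0.1251 0.1159] head -172.45722200966313
vial 776 [0.52   0.1243] ((0.5206434726715088, 0.12446123361587524), 0.00967294629663229) [221.0232 220.7899 215.2809]
shift [  62.1074 -316.0847   -5.916 ] (after turn: [  61.8667 -316.1347   -5.7662] ) turn [0.0132 0.0712 0.0449]
```

Emit:
{"op": "servo_tool", "data": {
  "fingers": [-0.1, -0.1, -0.1, -0.1, -0.1, -0.1, -0.1, -0.1, -0.1, -0.1],
  "xyz": [
    [7, -36, -1],
    [7, -36, -1],
    [7, -36, -1],
    [7, -36, -1],
    [7, -36, -1],
    [7, -36, -1],
    [7, -36, 0],
    [7, -36, 0],
    [6, -28, 0],
    [0, 0, 0]
  ],
  "turn": [
    [0, 0, 0],
    [0, 0, 0],
    [0, 0, 0],
    [0, 0, 0],
    [0, 0, 0],
    [0, 0, 0],
    [0, 0, 0],
    [0, 0, 0],
    [0, 0, 0],
    [0, 0, 0]
  ]
}}

```text
t: 20.05
position: [0.5016, -0.1979, 0.118]
eef_rot: [[-0.992, -0.129, -0.002], [-0.129, 0.992, 0.0], [0.002, 0.001, -1.0]]
contact_force: [-0.6, 0.1, 0.4]
grip_width: 0.551
grasp_force: 0.0
```

Run:
```python
from h import *
c=vial('w9',(.5028,-.1965)); to(c[0],c[1],.022,187.5)
```

```text
t 20.05 tcp [ 0.5016 -0.1979  0.118 ] head -172.5995409363321
vial 742 [ 0.5027 -0.1945] ((0.5033268928527832, -0.19441285729408264), 0.009623056277632713) [ 45.5795  94.9313 231.8275]
shift [-2.0923  2.1371 96.1944] (after turn: [-1.8866  2.2308 96.1965] ) turn [ 0.0569 -0.1236 -0.0495]
```

Emit:
{"op": "servo_tool", "data": {
  "fingers": [-0.1, -0.1, -0.1, -0.1, -0.1, 1, 1, 1, 1, 1],
  "xyz": [
    [-2, 2, 20],
    [0, 0, 28],
    [0, 0, 28],
    [0, 0, 19],
    [0, 0, 0],
    [0, 0, 0],
    [0, 0, 0],
    [0, 0, 0],
    [0, 0, 0],
    [0, 0, 0]
  ],
  "turn": [
    [0, 0, 0],
    [0, 0, 0],
    [0, 0, 0],
    [0, 0, 0],
    [0, 0, 0],
    [0, 0, 0],
    [0, 0, 0],
    [0, 0, 0],
    [0, 0, 0],
    [0, 0, 0]
  ]
}}

```text
t: 21.35
position: [0.5049, -0.1946, 0.0257]
eef_rot: [[-0.991, -0.131, 0.002], [-0.131, 0.991, -0.001], [-0.002, -0.001, -1.0]]
contact_force: [-0.7, 0.4, 6.4]
grip_width: 0.238
grasp_force: 58.8
```

Emit:
{"op": "servo_tool", "data": {
  "fingers": [1, 1, 1, 1, 1, 1],
  "xyz": [
    [0, 0, -10],
    [0, 0, -25],
    [0, 0, -25],
    [0, 0, -25],
    [0, 0, -7],
    [0, 0, 0]
  ],
  "turn": [
    [0, 0, 0],
    [0, 0, 0],
    [0, 0, 0],
    [0, 0, 0],
    [0, 0, 0],
    [0, 0, 0]
  ]
}}

```text
t: 22.1
position: [0.5042, -0.1944, 0.1164]
eef_rot: [[-0.991, -0.131, -0.0], [-0.131, 0.991, -0.0], [0.0, -0.0, -1.0]]
contact_force: [1.0, -0.6, -0.4]
grip_width: 0.242
grasp_force: 58.7
```

Run:
```python
from h import *
to(.515,.0007,.115,187.5)
```

```text
shift [-36.3425 191.9843   1.3505] (after turn: [-36.2131 192.0084   1.4047] ) turn [-0.0127 -0.0184  0.0385]
```

Emit:
{"op": "servo_tool", "data": {
  "fingers": [1, 1, 1, 1, 1, 1, 1, 1],
  "xyz": [
    [-6, 32, 0],
    [-6, 32, 0],
    [-6, 32, 0],
    [-6, 32, 0],
    [-6, 32, 0],
    [-6, 32, 0],
    [0, 0, 0],
    [0, 0, 0]
  ],
  "turn": [
    [0, 0, 0],
    [0, 0, 0],
    [0, 0, 0],
    [0, 0, 0],
    [0, 0, 0],
    [0, 0, 0],
    [0, 0, 0],
    [0, 0, 0]
  ]
}}

```text
t: 23.1
position: [0.5142, 0.0005, 0.1154]
eef_rot: [[-0.991, -0.132, -0.002], [-0.132, 0.991, -0.0], [0.002, -0.0, -1.0]]
contact_force: [0.1, 0.1, 0.2]
grip_width: 0.238
grasp_force: 58.8
```

Run:
```python
from h import *
p,d,m,X=look('w10',{'pocket_0':.004})
c=carrier(X);print(c)
h=np.radians(97.5);u=np.array([np.cos(h),np.sin(h)]);v=np.array([-u[1],u[0]])
for a,b in((.026,.019),(-.026,.019)):
  q=c+a*u+b*v;print(q);to(*q,.075,187.5)
```

```text
t 23.1 tcp [0.5142 0.0005 0.1154] head -172.43759580746078
pocket_0 0.86 [383 183] [0.4906 0.0677 0.004 ] depthpt [0.4909 0.0679 0.0033]
pocket_0 0.85 [460 184] [0.4847 0.1216 0.004 ] depthpt [0.4844 0.1219 0.0035]
pocket_0 0.82 [379 233] [0.5284 0.073  0.004 ] depthpt [0.5285 0.0731 0.0032]
pocket_0 0.58 [448 235] [0.5229 0.1236 0.004 ] depthpt [0.5166 0.1136 0.0229]
rect 11201 ((0.5064322352409363, 0.09554613381624222), (0.08096466213464737, 0.10502320528030396), 7.6149373054504395) ext [-53.0537  50.9095] [-39.726   40.4372] median 0.025882645152911252
[0.5063 0.0953]
[0.4841 0.1186]
shift [ 14.5018 121.4873  40.8393] (after turn: [ 14.5491 121.4875  40.822 ] ) turn [-0.0015 -0.0812 -0.005 ]
[0.4908 0.067 ]
shift [14.4973 69.4873 40.8407] (after turn: [14.5491 69.4875 40.822 ] ) turn [-0.0015 -0.0812 -0.005 ]
```

Emit:
{"op": "servo_tool", "data": {
  "fingers": [1, 1, 1, 1, 1, 1, 1, 1, 1, 1],
  "xyz": [
    [3, 30, 0],
    [3, 30, 0],
    [4, 31, 0],
    [4, 31, 0],
    [0, 0, 20],
    [0, 0, 20],
    [0, 0, 16],
    [0, 0, 14],
    [0, 0, 13],
    [0, 0, 0]
  ],
  "turn": [
    [0, 0, 0],
    [0, 0, 0],
    [0, 0, 0],
    [0, 0, 0],
    [0, 0, 0],
    [0, 0, 0],
    [0, 0, 0],
    [0, 0, 0],
    [0, 0, 0],
    [0, 0, 0]
  ]
}}

```text
t: 24.45
position: [0.4841, 0.1196, 0.0323]
eef_rot: [[-0.991, -0.131, -0.002], [-0.131, 0.991, -0.0], [0.002, -0.0, -1.0]]
contact_force: [0.4, 0.2, 0.3]
grip_width: 0.235
grasp_force: 58.8
```

Emit:
{"op": "servo_tool", "data": {
  "fingers": [0.1, 0.1, 0.1, 0.1, 0.1, 0.1, 0.1, 0.1],
  "xyz": [
    [0, 0, 0],
    [0, 0, 0],
    [0, 0, 0],
    [0, 0, -10],
    [0, 0, -25],
    [0, 0, -25],
    [0, 0, -25],
    [0, 0, 0]
  ],
  "turn": [
    [0, 0, 0],
    [0, 0, 0],
    [0, 0, 0],
    [0, 0, 0],
    [0, 0, 0],
    [0, 0, 0],
    [0, 0, 0],
    [0, 0, 0]
  ]
}}

```text
t: 25.45
position: [0.4858, 0.1202, 0.1208]
eef_rot: [[-0.991, -0.131, 0.003], [-0.131, 0.991, 0.001], [-0.003, 0.0, -1.0]]
contact_force: [-0.1, -0.1, 0.1]
grip_width: 0.453
grasp_force: 0.0
```

Run:
```python
from h import *
vial('w11',(.4841,.1186),.03,(.046,.058));to(.4223,-.3545,.12,187.5)
```

```text
t 25.45 tcp [0.4858 0.1202 0.1208] head -172.45361453616255
vial 826 [0.4847 0.1188] ((0.49329549074172974, 0.12037909030914307), 0.02083730511367321) [ 51.9189  78.9455 168.5787]
shift [ 124.6275 -462.1421   -0.9974] (after turn: [ 124.288  -462.234    -0.7353] ) turn [0.0135 0.0704 0.0422]
```

Emit:
{"op": "servo_tool", "data": {
  "fingers": [-0.1, -0.1, -0.1, -0.1, -0.1, -0.1, -0.1, -0.1, -0.1, -0.1, -0.1, -0.1],
  "xyz": [
    [11, -42, 0],
    [11, -42, 0],
    [11, -42, 0],
    [11, -42, 0],
    [11, -42, 0],
    [11, -42, 0],
    [11, -42, 0],
    [11, -42, 0],
    [12, -42, 0],
    [12, -42, 0],
    [12, -42, 0],
    [0, 0, 0]
  ],
  "turn": [
    [0, 0, 0],
    [0, 0, 0],
    [0, 0, 0],
    [0, 0, 0],
    [0, 0, 0],
    [0, 0, 0],
    [0, 0, 0],
    [0, 0, 0],
    [0, 0, 0],
    [0, 0, 0],
    [0, 0, 0],
    [0, 0, 0]
  ]
}}

```text
t: 27.0
position: [0.4212, -0.3563, 0.1168]
eef_rot: [[-0.992, -0.128, -0.002], [-0.128, 0.992, 0.001], [0.002, 0.001, -1.0]]
contact_force: [-1.0, -0.2, 0.1]
grip_width: 0.55
grasp_force: 0.0
```

Run:
```python
from h import *
c=vial('w12',(.4223,-.3545)); to(c[0],c[1],.022,187.5)
```

```text
t 27.0 tcp [ 0.4212 -0.3563  0.1168] head -172.63883321755128
vial 749 [ 0.4224 -0.3539] ((0.4230045676231384, -0.35375332832336426), 0.009635798633098602) [ 35.7904  74.8732 200.7343]
shift [-1.8186  0.8401 94.9534] (after turn: [-1.6188  1.0055 94.9554] ) turn [ 0.1012 -0.1213 -0.0787]
```

Emit:
{"op": "servo_tool", "data": {
  "fingers": [-0.1, -0.1, -0.1, -0.1, -0.1, 1, 1, 1, 1, 1],
  "xyz": [
    [-2, 1, 20],
    [0, 0, 28],
    [0, 0, 28],
    [0, 0, 18],
    [0, 0, 0],
    [0, 0, 0],
    [0, 0, 0],
    [0, 0, 0],
    [0, 0, 0],
    [0, 0, 0]
  ],
  "turn": [
    [0, 0, 0],
    [0, 0, 0],
    [0, 0, 0],
    [0, 0, 0],
    [0, 0, 0],
    [0, 0, 0],
    [0, 0, 0],
    [0, 0, 0],
    [0, 0, 0],
    [0, 0, 0]
  ]
}}

```text
t: 28.3
position: [0.4248, -0.3536, 0.0258]
eef_rot: [[-0.991, -0.131, 0.001], [-0.131, 0.991, -0.001], [-0.001, -0.001, -1.0]]
contact_force: [0.6, 0.9, 6.5]
grip_width: 0.24
grasp_force: 58.8
```

Emit:
{"op": "servo_tool", "data": {
  "fingers": [1, 1, 1, 1, 1, 1],
  "xyz": [
    [0, 0, -10],
    [0, 0, -25],
    [0, 0, -25],
    [0, 0, -25],
    [0, 0, -7],
    [0, 0, 0]
  ],
  "turn": [
    [0, 0, 0],
    [0, 0, 0],
    [0, 0, 0],
    [0, 0, 0],
    [0, 0, 0],
    [0, 0, 0]
  ]
}}

```text
t: 29.05
position: [0.4243, -0.3533, 0.1165]
eef_rot: [[-0.991, -0.131, -0.0], [-0.131, 0.991, -0.0], [0.0, -0.0, -1.0]]
contact_force: [-0.3, 0.7, 0.1]
grip_width: 0.241
grasp_force: 58.8
```

Run:
```python
from h import *
to(.515,.0007,.116,187.5)
```

```text
shift [-136.3562  339.0034    0.2836] (after turn: [-136.1105  339.102     0.4536] ) turn [-0.0193 -0.0235  0.0415]
```

Emit:
{"op": "servo_tool", "data": {
  "fingers": [1, 1, 1, 1, 1, 1, 1, 1, 1, 1, 1],
  "xyz": [
    [-15, 37, 0],
    [-15, 38, 0],
    [-15, 38, 0],
    [-15, 38, 0],
    [-15, 38, 0],
    [-15, 38, 0],
    [-15, 38, 0],
    [-15, 37, 0],
    [-16, 37, 0],
    [0, 0, 0],
    [0, 0, 0]
  ],
  "turn": [
    [0, 0, 0],
    [0, 0, 0],
    [0, 0, 0],
    [0, 0, 0],
    [0, 0, 0],
    [0, 0, 0],
    [0, 0, 0],
    [0, 0, 0],
    [0, 0, 0],
    [0, 0, 0],
    [0, 0, 0]
  ]
}}

```text
t: 30.42
position: [0.514, 0.0006, 0.1153]
eef_rot: [[-0.991, -0.132, -0.002], [-0.132, 0.991, -0.0], [0.002, -0.0, -1.0]]
contact_force: [-0.6, 0.4, -0.3]
grip_width: 0.236
grasp_force: 58.8
```

Run:
```python
from h import *
p,d,m,X=look('w13',{'pocket_0':.004})
c=carrier(X);print(c)
h=np.radians(97.5);u=np.array([np.cos(h),np.sin(h)]);v=np.array([-u[1],u[0]])
for a,b in((-.026,-.019),(-.026,.019)):
  q=c+a*u+b*v;print(q);to(*q,.031,187.5)
```

```text
t 30.425 tcp [0.514  0.0006 0.1153] head -172.42917286568348
pocket_0 0.84 [380 184] [0.4915 0.0658 0.004 ] depthpt [0.4917 0.066  0.0032]
pocket_0 0.8 [458 184] [0.4842 0.1204 0.004 ] depthpt [0.4793 0.1066 0.0306]
pocket_0 0.7 [448 231] [0.5197 0.1228 0.004 ] depthpt [0.5147 0.1146 0.0195]
pocket_0 0.56 [378 234] [0.5292 0.0725 0.004 ] depthpt [0.5285 0.072  0.005 ]
rect 10825 ((0.5061208009719849, 0.0956534892320633), (0.08030720055103302, 0.10543039441108704), 7.599987506866455) ext [-53.1318  50.8878] [-39.422   40.4209] median 0.025933216179179666
[0.5062 0.0952]
[0.5284 0.0719]
shift [-23.6177  69.4413  84.748 ] (after turn: [-23.4971  69.436   84.7858] ) turn [-0.0008 -0.0898 -0.0101]
[0.4907 0.067 ]
shift [14.3822 69.4346 84.8075] (after turn: [14.5029 69.436  84.7858] ) turn [-0.0008 -0.0898 -0.0101]
```

View pics/w13.png

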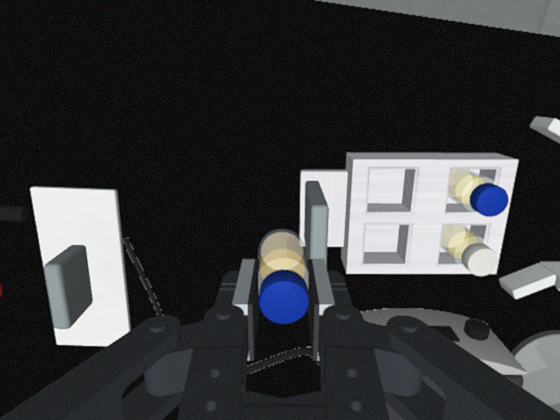

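Both placed vials stand upright in the front pockets, at (488,200) and (480,260). The third goes to pocket_2.

Emit:
{"op": "servo_tool", "data": {
  "fingers": [1, 1, 1, 1, 1, 1, 1, 1, 1],
  "xyz": [
    [4, 23, 0],
    [5, 23, 0],
    [5, 24, 0],
    [0, 0, 20],
    [0, 0, 20],
    [0, 0, 16],
    [0, 0, 14],
    [0, 0, 13],
    [0, 0, 0]
  ],
  "turn": [
    [0, 0, 0],
    [0, 0, 0],
    [0, 0, 0],
    [0, 0, 0],
    [0, 0, 0],
    [0, 0, 0],
    [0, 0, 0],
    [0, 0, 0],
    [0, 0, 0]
  ]
}}

```text
t: 31.65
position: [0.4909, 0.0681, 0.0323]
eef_rot: [[-0.991, -0.131, -0.002], [-0.131, 0.991, -0.0], [0.002, -0.0, -1.0]]
contact_force: [0.3, -0.0, -0.7]
grip_width: 0.238
grasp_force: 58.8
```

Emit:
{"op": "servo_tool", "data": {
  "fingers": [0.1, 0.1, 0.1, 0.1, 0.1, 0.1, 0.1, 0.1],
  "xyz": [
    [0, 0, 0],
    [0, 0, 0],
    [0, 0, 0],
    [0, 0, -10],
    [0, 0, -25],
    [0, 0, -25],
    [0, 0, -25],
    [0, 0, 0]
  ],
  "turn": [
    [0, 0, 0],
    [0, 0, 0],
    [0, 0, 0],
    [0, 0, 0],
    [0, 0, 0],
    [0, 0, 0],
    [0, 0, 0],
    [0, 0, 0]
  ]
}}

```text
t: 32.65
position: [0.4927, 0.0685, 0.1208]
eef_rot: [[-0.991, -0.131, 0.003], [-0.131, 0.991, 0.0], [-0.003, 0.0, -1.0]]
contact_force: [0.3, 0.8, 0.2]
grip_width: 0.452
grasp_force: 0.0
```

Run:
```python
from h import *
to(.515,.0007,.115,187.5);to(.5165,.0206,.08,187.5)
```

```text
shift [-13.2112 -70.1408   5.8571] (after turn: [-13.2865 -70.1299   5.8167] ) turn [0.0031 0.1909 0.0456]
shift [-17.1947 -50.6119  40.8716] (after turn: [-17.3712 -50.596   40.8167] ) turn [0.0031 0.1909 0.0456]
```

Emit:
{"op": "servo_tool", "data": {
  "fingers": [0.35, 0.35, 0.35, 0.35, 0.35],
  "xyz": [
    [-6, -17, 0],
    [-6, -17, 0],
    [-5, -17, 6],
    [0, 0, 0],
    [0, 0, 0]
  ],
  "turn": [
    [0, 0, 0],
    [0, 0, 0],
    [0, 0, 0],
    [0, 0, 0],
    [0, 0, 0]
  ]
}}

```text
t: 33.28
position: [0.5149, 0.0197, 0.1119]
eef_rot: [[-0.991, -0.131, -0.002], [-0.131, 0.991, 0.0], [0.001, 0.0, -1.0]]
contact_force: [-0.5, 0.3, -0.5]
grip_width: 0.326
grasp_force: 0.0
```

Run:
```python
from h import *
p,d,m,X=look('w14',{'carrier_tab':.05})
c=carrier(X);print(c)
for q in((.4841,.1186),(.5214,.1243),(.4907,.067)):
    k=(X[...,2]>.046)&(np.hypot(X[...,0]-q[0],X[...,1]-q[1])<.018);print(k.sum(),X[k].mean(0))
k=(X[...,2]>.063)&(X[...,2]<.07)&(abs(X[...,0]-.516)<.03)&(abs(X[...,1]-.021)<.012);P=X[k][:,:2].astype(np.float32)
r=cv2.minAreaRect(P);print(len(P),r)
to(*r[0],.031,187.5)
```

```text
t 33.275 tcp [0.5149 0.0197 0.1119] head -172.49956410974815
carrier_tab 0.61 [283 229] [0.5162 0.0199 0.05  ] depthpt [0.5098 0.0191 0.0661]
rect 11096 ((0.5076665282249451, 0.08689647912979126), (0.08115313202142715, 0.12381210923194885), 7.497683048248291) ext [-52.3899  51.5732] [-39.5205  40.4845] median 0.025942517517603153
[0.5061 0.0959]
950 [0.4824 0.1175 0.0514]
840 [0.5203 0.1233 0.0513]
8266 [0.4967 0.0636 0.1662]
1325 ((0.5155730247497559, 0.020703576505184174), (0.043743427842855453, 0.009670568630099297), 7.635308265686035)
shift [-0.795   0.4135 81.2756] (after turn: [-0.7286  0.4281 81.2762] ) turn [ 0.0098 -0.0465  0.0529]
```

View pics/w14.png

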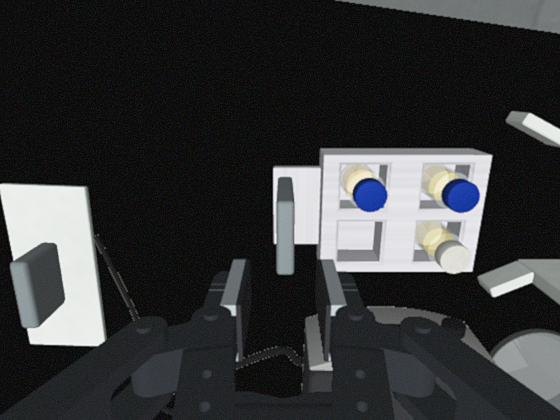

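All three vials stand in the carrier at (370,195), (460,195) and (455,258), and it is square to the dock. Pinching the tab next.

Emit:
{"op": "servo_tool", "data": {
  "fingers": [0.35, 0.35, 0.35, 0.35, 0.35, 0.35, 1, 1, 1, 1, 1],
  "xyz": [
    [-1, 0, 15],
    [0, 0, 20],
    [0, 0, 20],
    [0, 0, 15],
    [0, 0, 10],
    [0, 0, 0],
    [0, 0, 0],
    [0, 0, 0],
    [0, 0, 0],
    [0, 0, 0],
    [0, 0, 0]
  ],
  "turn": [
    [0, 0, 0],
    [0, 0, 0],
    [0, 0, 0],
    [0, 0, 0],
    [0, 0, 0],
    [0, 0, 0],
    [0, 0, 0],
    [0, 0, 0],
    [0, 0, 0],
    [0, 0, 0],
    [0, 0, 0]
  ]
}}

```text
t: 34.75
position: [0.5164, 0.0202, 0.033]
eef_rot: [[-0.991, -0.131, 0.001], [-0.131, 0.991, 0.0], [-0.001, 0.0, -1.0]]
contact_force: [-0.4, 0.3, 6.1]
grip_width: 0.11
grasp_force: 59.7
```

Emit:
{"op": "servo_tool", "data": {
  "fingers": [1, 1, 1, 1, 1, 1, 1, 1, 1, 1, 1, 1],
  "xyz": [
    [0, 4, 0],
    [0, 6, 0],
    [0, 6, 0],
    [0, 6, 0],
    [0, 6, 0],
    [0, 6, 0],
    [0, 6, 0],
    [0, 6, 0],
    [0, 6, 0],
    [0, 5, 0],
    [0, 3, 0],
    [0, 0, 0]
  ],
  "turn": [
    [0, 0, 0],
    [0, 0, 0],
    [0, 0, 0],
    [0, 0, 0],
    [0, 0, 0],
    [0, 0, 0],
    [0, 0, 0],
    [0, 0, 0],
    [0, 0, 0],
    [0, 0, 0],
    [0, 0, 0],
    [0, 0, 0]
  ]
}}

```text
t: 36.25
position: [0.5087, 0.079, 0.033]
eef_rot: [[-0.991, -0.131, 0.001], [-0.131, 0.991, -0.001], [-0.001, -0.002, -1.0]]
contact_force: [0.2, -3.4, 6.0]
grip_width: 0.113
grasp_force: 59.9
```

Run:
```python
from h import *
s=manip.observe();u=np.array([-.1305,.9914]);v=np.array([-.9914,-.1305]);q=np.array(s['position'][:2])-[.4923,.1932];print('dock',q@u,q@v,s['contact_force'],s['ft_torque'])
q0=np.array([.4923,.1932])-.006*u;to(*q0,s['position'][2],187.5)
look('w15',{'carrier_tab':.05})
```

```text
dock -0.1153177187002668 -0.001378869312010071 [ 0.2235 -3.4358  5.9979] [-0.6447 -0.0956 -0.0373]
shift [  1.3473 109.3238  -0.1667] (after turn: [  1.3767 109.3236   0.    ] ) turn [-0.0868  0.0442  0.0154]
t 36.25 tcp [0.5087 0.079  0.033 ] head -172.4845493047715
carrier_tab 0.7 [284 299] [0.508 0.079 0.05 ] depthpt [0.4988 0.0779 0.065 ]
```

View pics/w15.png

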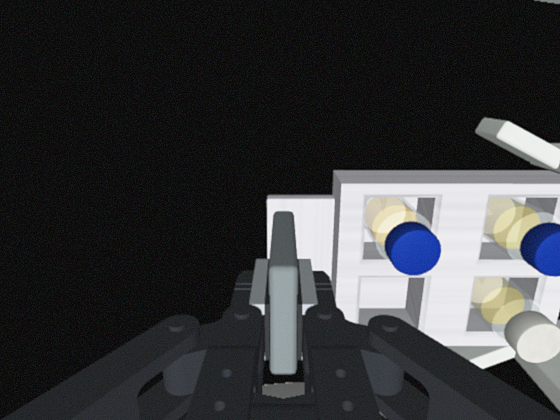

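The front edge is entering centred between the lead-ins and the vials are upright. I'll continue.

Emit:
{"op": "servo_tool", "data": {
  "fingers": [1, 1, 1, 1, 1, 1, 1, 1, 1, 1, 1, 1],
  "xyz": [
    [0, 4, 0],
    [0, 6, 0],
    [1, 6, 0],
    [0, 6, 0],
    [0, 6, 0],
    [0, 6, 0],
    [0, 6, 0],
    [0, 6, 0],
    [0, 6, 0],
    [0, 5, 0],
    [0, 4, 0],
    [0, 0, 0]
  ],
  "turn": [
    [0, 0, 0],
    [0, 0, 0],
    [0, 0, 0],
    [0, 0, 0],
    [0, 0, 0],
    [0, 0, 0],
    [0, 0, 0],
    [0, 0, 0],
    [0, 0, 0],
    [0, 0, 0],
    [0, 0, 0],
    [0, 0, 0]
  ]
}}

```text
t: 37.85
position: [0.4997, 0.1395, 0.033]
eef_rot: [[-0.991, -0.131, 0.001], [-0.131, 0.991, -0.001], [-0.001, -0.001, -1.0]]
contact_force: [0.3, -3.7, 5.9]
grip_width: 0.104
grasp_force: 59.9
```

Emit:
{"op": "servo_tool", "data": {
  "fingers": [1, 1, 1, 1, 1, 1, 1, 1, 1, 1],
  "xyz": [
    [0, 4, 0],
    [0, 6, 0],
    [0, 6, 0],
    [0, 6, 0],
    [0, 5, 0],
    [0, 5, 0],
    [0, 5, 0],
    [0, 4, 0],
    [0, 2, 0],
    [0, 0, 0]
  ],
  "turn": [
    [0, 0, 0],
    [0, 0, 0],
    [0, 0, 0],
    [0, 0, 0],
    [0, 0, 0],
    [0, 0, 0],
    [0, 0, 0],
    [0, 0, 0],
    [0, 0, 0],
    [0, 0, 0]
  ]
}}

```text
t: 39.1
position: [0.4941, 0.1818, 0.033]
eef_rot: [[-0.991, -0.131, 0.001], [-0.131, 0.991, -0.002], [-0.001, -0.002, -1.0]]
contact_force: [2.0, -4.8, 6.0]
grip_width: 0.111
grasp_force: 60.0
```

```bash
cat >> h.py <<'E'
def dk():
    s=manip.observe();u=np.array([-.1305,.9914]);v=np.array([-.9914,-.1305]);q=np.array(s['position'][:2])-[.4923,.1932];print('dock',1e3*(q@u),1e3*(q@v),s['position'][2],s['contact_force'],s['ft_torque'])
E
python3 -c "
from h import *
dk()"
```

```text
dock -11.501349498562428 -0.33760904336972714 0.03302182297418875 [ 1.9642 -4.7875  5.9915] [-0.8994 -0.0944 -0.0497]
```

Emit:
{"op": "servo_tool", "data": {
  "fingers": [1, 1, 1, 1, 1],
  "xyz": [
    [0, 2, 0],
    [0, 2, 0],
    [0, 1, 0],
    [0, 1, 0],
    [0, 0, 0]
  ],
  "turn": [
    [0, 0, 0],
    [0, 0, 0],
    [0, 0, 0],
    [0, 0, 0],
    [0, 0, 0]
  ]
}}

```text
t: 39.72
position: [0.4934, 0.1875, 0.033]
eef_rot: [[-0.991, -0.13, 0.001], [-0.13, 0.991, -0.002], [-0.001, -0.002, -1.0]]
contact_force: [1.1, -7.0, 6.0]
grip_width: 0.105
grasp_force: 60.0
```

Emit:
{"op": "servo_tool", "data": {
  "fingers": [1, 1, 1, 1],
  "xyz": [
    [0, 1, 0],
    [0, 1, 0],
    [0, 0, 0],
    [0, 0, 0]
  ],
  "turn": [
    [0, 0, 0],
    [0, 0, 0],
    [0, 0, 0],
    [0, 0, 0]
  ]
}}

```text
t: 40.22
position: [0.4932, 0.1886, 0.033]
eef_rot: [[-0.992, -0.13, 0.001], [-0.13, 0.992, -0.004], [-0.001, -0.004, -1.0]]
contact_force: [1.6, -11.5, 6.5]
grip_width: 0.107
grasp_force: 60.3
```

```bash
python3 -c "
from h import *
dk()"
```

```text
dock -4.672228486943903 -0.3017221837624748 0.03301213745513781 [  1.6079 -11.5001   6.4704] [-2.0871 -0.1943 -0.0164]
```

Force is rising at the expected place, so this is contact. I'll push a little more to seat it, relax and release.

Emit:
{"op": "servo_tool", "data": {
  "fingers": [1, 1, 1, 1],
  "xyz": [
    [0, 1, 0],
    [0, 1, 0],
    [0, 0, 0],
    [0, 0, 0]
  ],
  "turn": [
    [0, 0, 0],
    [0, 0, 0],
    [0, 0, 0],
    [0, 0, 0]
  ]
}}

```text
t: 40.72
position: [0.4932, 0.1887, 0.0331]
eef_rot: [[-0.992, -0.128, 0.002], [-0.128, 0.992, -0.007], [-0.001, -0.008, -1.0]]
contact_force: [2.6, -24.6, 10.0]
grip_width: 0.106
grasp_force: 60.7
```

Emit:
{"op": "servo_tool", "data": {
  "fingers": [1, 1, 1, 1],
  "xyz": [
    [0, 1, 0],
    [0, 1, 0],
    [0, 0, 0],
    [0, 0, 0]
  ],
  "turn": [
    [0, 0, 0],
    [0, 0, 0],
    [0, 0, 0],
    [0, 0, 0]
  ]
}}

```text
t: 41.22
position: [0.4932, 0.1888, 0.0334]
eef_rot: [[-0.992, -0.127, 0.002], [-0.127, 0.992, -0.011], [-0.001, -0.011, -1.0]]
contact_force: [4.3, -35.6, 13.4]
grip_width: 0.106
grasp_force: 61.4
```

```bash
python3 -c "
from h import *
dk()"
```

```text
dock -4.5040681467281045 -0.29364779821664266 0.03341443335750704 [  4.2502 -35.5892  13.3788] [-6.133  -0.4477  0.1617]
```

Emit:
{"op": "servo_tool", "data": {
  "fingers": [1, 1, 1, 0.35, 0.35, 0.35, 0.35],
  "xyz": [
    [0, -1, 0],
    [0, -2, 0],
    [0, 0, 0],
    [0, 0, 0],
    [0, 0, 0],
    [0, 0, 0],
    [0, 0, 0]
  ],
  "turn": [
    [0, 0, 0],
    [0, 0, 0],
    [0, 0, 0],
    [0, 0, 0],
    [0, 0, 0],
    [0, 0, 0],
    [0, 0, 0]
  ]
}}

```text
t: 42.1
position: [0.4922, 0.1916, 0.0322]
eef_rot: [[-0.991, -0.132, -0.001], [-0.132, 0.991, -0.0], [0.001, 0.0, -1.0]]
contact_force: [0.7, -0.0, -0.3]
grip_width: 0.323
grasp_force: 0.0
```

```bash
python3 -c "
from h import *
dk()"
```

```text
dock -1.5313649133441467 0.3450669671729623 0.03215608101187538 [ 0.7208 -0.0041 -0.303 ] [ 0.0144 -0.0027  0.0132]
```

Emit:
{"op": "servo_tool", "data": {
  "fingers": [0.35, 0.35, 0.35, 0.35, 0.35, 0.35, 0.35, 0.35, 0.35],
  "xyz": [
    [0, -4, -5],
    [0, 0, -20],
    [0, 0, -25],
    [0, 0, -30],
    [0, 0, -30],
    [0, 0, -30],
    [10, -10, -20],
    [10, -10, 0],
    [0, 0, 0]
  ],
  "turn": [
    [0, 0, 0],
    [0, 0, 0],
    [0, 0, 0],
    [0, 0, 0],
    [0, 0, 0],
    [0, 0, 0],
    [0, 0, 0],
    [0, 0, 0],
    [0, 0, 0]
  ]
}}

```text
t: 43.22
position: [0.4752, 0.1644, 0.1918]
eef_rot: [[-0.991, -0.131, -0.001], [-0.131, 0.991, -0.0], [0.001, -0.0, -1.0]]
contact_force: [0.6, -0.1, -0.0]
grip_width: 0.327
grasp_force: 0.0
```

Run:
```python
from h import *
p,d,m,X=look('w16',{'carrier_tab':.05,'cover':0})
u=np.array([-.1305,.9914]);v=np.array([-.9914,-.1305]);o=np.array([.4923,.1932])
q=X[...,:2]-o;a=q@u;b=q@v
k=(X[...,2]>.063)&(X[...,2]<.069)&(abs(b)<.03)&(abs(a+.006)<.02);print('tab',k.sum(),cv2.minAreaRect(X[k][:,:2].astype(np.float32)),a[k].mean(),b[k].mean())
k=(X[...,2]>.063)&(X[...,2]<.069)&(abs(b)<.03)&(a>.04);print('roof edge',np.percentile(a[k],[.5,2]))
k=(X[...,2]>.023)&(X[...,2]<.029)&(abs(b)<.039)&(a>.0)&(a<.07);print('rear edge',np.percentile(a[k],[.5,2]))
k=(X[...,2]>.056)&(X[...,2]<.063)&(a>.012)&(a<.066)
for s in(1,-1):
  j=k&(s*b>.04)&(s*b<.056);print('wall',s,np.median(b[j]),np.polyfit(a[j],b[j],1))
for r in manip.place_of('interlock_roller','wrist')[:2]:
    P=onz(m,r['at'],.07)[:2]-o;print('roller',r,P@u,P@v)
```

```text
t 43.225 tcp [0.4752 0.1644 0.1918] head -172.49932036864178
carrier_tab 0.59 [310 215] [0.4922 0.1887 0.05  ] depthpt [0.4869 0.1867 0.0658]
carrier_tab 0.4 [370 147] [0.4319 0.2259 0.05  ] depthpt [0.429  0.2197 0.0733]
cover 0.49 [421 181] [0.4625 0.291  0.    ] depthpt [0.45   0.2648 0.0642]
tab 687 ((0.49294549226760864, 0.18816041946411133), (0.04382803291082382, 0.010042989626526833), 8.062694549560547) -0.005159976061787596 0.0006608901907076103
roof edge [0.073  0.0739]
rear edge [0.0188 0.0191]
wall 1 0.0475180665348716 [0.0137 0.047 ]
wall -1 -0.047113586513661 [-0.0522 -0.0452]
roller {'at': [368.7, 148.8], 'conf': 0.78} 0.03444884817220741 0.05747641292333735
roller {'at': [362.7, 177.7], 'conf': 0.67} 0.031586878792944764 0.03643323672347148
```

View pics/w16.png

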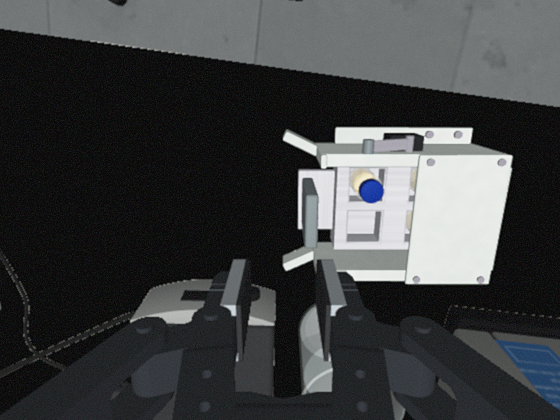

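The carrier is home: rear edge at dock x = 18.5 mm, tab at (310,215), rear vial upright at (370,190). Now the cover.

Emit:
{"op": "servo_tool", "data": {
  "fingers": [0.35, 0.35, 0.35, 0.35, 0.35, 0.35, 0.35, 0.35, 0.35, 0.35, 0.35],
  "xyz": [
    [-10, -35, 0],
    [-10, -35, 0],
    [-10, -35, 0],
    [-10, -35, 0],
    [-10, -35, 0],
    [-10, -35, 0],
    [-10, -35, 0],
    [-10, -35, 0],
    [-10, -34, 0],
    [0, 0, 0],
    [0, 0, 0]
  ],
  "turn": [
    [0, 0, 0],
    [0, 0, 0],
    [0, 0, 0],
    [0, 0, 0],
    [0, 0, 0],
    [0, 0, 0],
    [0, 0, 0],
    [0, 0, 0],
    [0, 0, 0],
    [0, 0, 0],
    [0, 0, 0]
  ]
}}

```text
t: 44.8
position: [0.606, -0.1339, 0.1916]
eef_rot: [[-0.991, -0.131, -0.002], [-0.131, 0.991, 0.0], [0.002, 0.001, -1.0]]
contact_force: [0.2, 0.3, -0.0]
grip_width: 0.322
grasp_force: 0.0
```

```bash
cat >> h.py <<'E'
def cov(X,near,zb=0,r=.085):
    D=np.hypot(X[...,0]-near[0],X[...,1]-near[1])<r
    for lo,hi in((.035,.046),(.002,.009)):
        k=D&(X[...,2]>zb+lo)&(X[...,2]<zb+hi);P=X[k][:,:2].astype(np.float32)
        if len(P)>9:print(lo,len(P),cv2.minAreaRect(P),np.median(X[k][:,2]))
E
python3 - <<'E'
from h import *
p,d,m,X=look('w17',{'cover':0}); cov(X,(.62,-.14))
E
```

```text
t 44.8 tcp [ 0.606  -0.1339  0.1916] head -172.45711474450758
cover 0.56 [279 160] [ 0.5908 -0.1394  0.    ] depthpt [ 0.5833 -0.1401  0.0414]
0.035 1028 ((0.5943133234977722, -0.18031546473503113), (0.04999673739075661, 0.08898575603961945), 7.479643821716309) 0.04081683637937605
0.002 8407 ((0.6177570819854736, -0.1413218379020691), (0.16442924737930298, 0.15949250757694244), 25.84392547607422) 0.0052841413158218
```

View pics/w17.png

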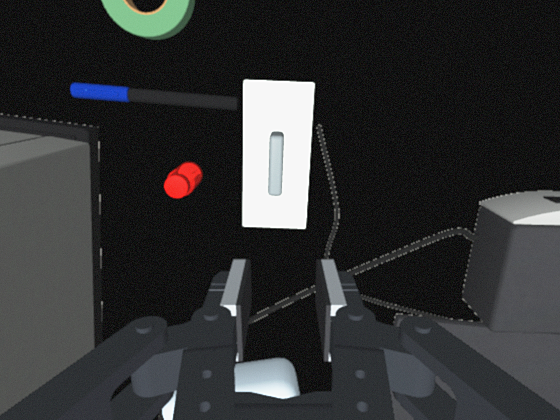

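The cover now appears at (279,155), about 3 cm nearer than before, so it may have been knocked. I'll refit it with tight bounds.

Run:
```python
from h import *
p,d,m,X=look('w18',{'cover':0})
k=manip.masks_of('cover','wrist')[0]['mask']
w=(abs(X[...,0]-.59)<.09)&(abs(X[...,1]+.14)<.045)
for lo,hi in((.035,.046),(.002,.009)):
    j=w&(X[...,2]>lo)&(X[...,2]<hi)&(k if lo<.01 else True);P=X[j][:,:2].astype(np.float32);r=cv2.minAreaRect(P);print(len(P),r)
    if lo>.03: h=r
to(h[0][0],h[0][1],.1,187.5)
```

```text
t 44.9 tcp [ 0.606  -0.1334  0.1922] head -172.40413575288002
cover 0.91 [275 161] [ 0.5927 -0.1427  0.    ] depthpt [ 0.5846 -0.143   0.0419]
881 ((0.5890643000602722, -0.1430385261774063), (0.04921768233180046, 0.011977910995483398), 5.356202602386475)
8811 ((0.5896350145339966, -0.14303308725357056), (0.13217860460281372, 0.06001844257116318), 5.435319900512695)
shift [18.0699 -7.1195 92.5259] (after turn: [18.087  -7.1572 92.5196] ) turn [-0.0032 -0.0186  0.103 ]
```

Emit:
{"op": "servo_tool", "data": {
  "fingers": [0.35, 0.35, 0.35, 0.35, 0.35, 0.35, 0.35],
  "xyz": [
    [0, 0, 0],
    [9, -4, 30],
    [9, -4, 30],
    [0, 0, 30],
    [0, 0, 20],
    [0, 0, 0],
    [0, 0, 0]
  ],
  "turn": [
    [0, 0, 2.2],
    [0, 0, 0],
    [0, 0, 0],
    [0, 0, 0],
    [0, 0, 0],
    [0, 0, 0],
    [0, 0, 0]
  ]
}}

```text
t: 45.92
position: [0.5893, -0.1439, 0.0835]
eef_rot: [[-0.996, -0.093, 0.001], [-0.093, 0.996, -0.0], [-0.001, -0.0, -1.0]]
contact_force: [-0.1, 0.1, 0.2]
grip_width: 0.322
grasp_force: 0.0
```

Run:
```python
from h import *
p,d,m,X=look('w19',{})
w=(abs(X[...,0]-.59)<.05)&(abs(X[...,1]+.143)<.012)
j=w&(X[...,2]>.036)&(X[...,2]<.046);r=cv2.minAreaRect(X[j][:,:2].astype(np.float32));print(j.sum(),r)
to(.5893,-.143,.012,185.4)
```

```text
t 45.925 tcp [ 0.5893 -0.1439  0.0835] head -174.63995408683314
1862 ((0.589043140411377, -0.1427704095840454), (0.050041213631629944, 0.011873716488480568), 5.049295425415039)
shift [ 0.2067  1.0593 71.7137] (after turn: [ 0.1239  1.0139 71.7145] ) turn [-0.0364  0.0656 -0.0412]
```

Emit:
{"op": "servo_tool", "data": {
  "fingers": [0.35, 0.35, 0.35, 0.35, 0.35, 0.35, 1, 1, 1, 1, 1, 1],
  "xyz": [
    [0, 1, 20],
    [0, 0, 20],
    [0, 0, 15],
    [0, 0, 10],
    [0, 0, 6],
    [0, 0, 0],
    [0, 0, 0],
    [0, 0, 0],
    [0, 0, 0],
    [0, 0, 0],
    [0, 0, 0],
    [0, 0, 0]
  ],
  "turn": [
    [0, 0, 0],
    [0, 0, 0],
    [0, 0, 0],
    [0, 0, 0],
    [0, 0, 0],
    [0, 0, 0],
    [0, 0, 0],
    [0, 0, 0],
    [0, 0, 0],
    [0, 0, 0],
    [0, 0, 0],
    [0, 0, 0]
  ]
}}

```text
t: 47.48
position: [0.5891, -0.1432, 0.012]
eef_rot: [[-0.996, -0.093, 0.0], [-0.093, 0.996, -0.0], [-0.0, -0.0, -1.0]]
contact_force: [-0.9, -0.7, 6.1]
grip_width: 0.13
grasp_force: 60.2
```

Emit:
{"op": "servo_tool", "data": {
  "fingers": [1, 1, 1, 1, 1, 1, 1, 1, 1],
  "xyz": [
    [0, 0, -5],
    [0, 0, -20],
    [0, 0, -25],
    [0, 0, -25],
    [0, 0, -25],
    [0, 0, -25],
    [0, 0, -15],
    [0, 0, 0],
    [0, 0, 0]
  ],
  "turn": [
    [0, 0, 0],
    [0, 0, 0],
    [0, 0, 0],
    [0, 0, 0],
    [0, 0, 0],
    [0, 0, 0],
    [0, 0, 0],
    [0, 0, 0],
    [0, 0, 0]
  ]
}}

```text
t: 48.6
position: [0.5885, -0.1429, 0.1503]
eef_rot: [[-0.996, -0.093, -0.002], [-0.093, 0.996, 0.0], [0.002, 0.0, -1.0]]
contact_force: [-0.7, -0.9, -3.9]
grip_width: 0.131
grasp_force: 59.1
```

Run:
```python
from h import *
s=manip.observe();print(s['contact_force'],s['ft_torque'])
p,d,m,X=look('w20',{})
w=(np.hypot(X[...,0]-.589,X[...,1]+.143)<.085)&(X[...,2]>.12)&(X[...,2]<.175)
k=manip.masks_of('cover','wrist')[0]['mask']&w
P=X[k];print(len(P),np.percentile(P[:,2],[5,25,50,75,95]))
A=np.c_[P[:,:2]-[.589,-.143],np.ones(len(P))];g=P[:,2]<np.percentile(P[:,2],50)+.006
print('plane',np.linalg.lstsq(A[g],P[g,2],rcond=None)[0]);print(cv2.minAreaRect(P[:,:2].astype(np.float32)))
to(.4873,.2309,.16,187.5)
```

```text
[-0.6709 -0.8874 -3.9026] [-0.0147  0.0539 -0.0066]
t 48.6 tcp [ 0.5885 -0.1429  0.1503] head -174.65744893022813
22242 [0.1419 0.1425 0.143  0.1434 0.1444]
plane [-0.0018  0.0003  0.1429]
((0.5886921286582947, -0.14345067739486694), (0.13220013678073883, 0.060268834233284), 5.348113536834717)
shift [ 65.848  381.6087  -9.5761] (after turn: [ 51.4178 383.8096  -9.9621] ) turn [ 0.0366 -0.1381 -2.1566]
```

View pics/w20.png

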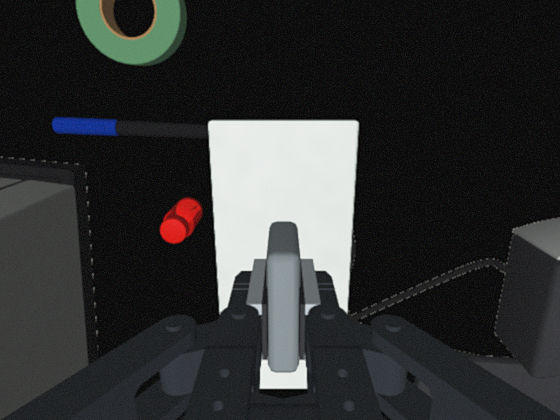

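The cover is held flat and centred on the tool. I'll carry it over the dock.

Emit:
{"op": "servo_tool", "data": {
  "fingers": [1, 1, 1, 1, 1, 1, 1, 1, 1, 1, 1, 1],
  "xyz": [
    [0, 0, -3],
    [5, 30, -2],
    [5, 40, -2],
    [5, 40, -2],
    [5, 40, 0],
    [5, 40, 0],
    [5, 40, 0],
    [5, 40, 0],
    [5, 40, 0],
    [5, 30, 0],
    [3, 20, 0],
    [0, 0, 0]
  ],
  "turn": [
    [0, 0, -2.1],
    [0, 0, 0],
    [0, 0, 0],
    [0, 0, 0],
    [0, 0, 0],
    [0, 0, 0],
    [0, 0, 0],
    [0, 0, 0],
    [0, 0, 0],
    [0, 0, 0],
    [0, 0, 0],
    [0, 0, 0]
  ]
}}

```text
t: 50.2
position: [0.4942, 0.2088, 0.1602]
eef_rot: [[-0.991, -0.133, -0.001], [-0.133, 0.991, -0.0], [0.001, 0.0, -1.0]]
contact_force: [-1.1, -0.5, -3.3]
grip_width: 0.128
grasp_force: 59.3
```

Run:
```python
from h import *
dk();to(.4873,.2309,.1,187.5)
p,d,m,X=look('w21',{'interlock_roller':.07})
u=np.array([-.1305,.9914]);v=np.array([-.9914,-.1305]);o=np.array([.4923,.1932])
q=X[...,:2]-o;a=q@u;b=q@v
k=(X[...,2]>.063)&(X[...,2]<.069)&(abs(b)<.04)&(abs(a+.006)<.02)
if k.sum()>9:print('tab',k.sum(),a[k].mean(),b[k].mean())
```

```text
dock 15.186299995477842 -3.8656718469742324 0.16020437877257399 [-1.1166 -0.5059 -3.2523] [-0.0548 -0.0127 -0.0074]
shift [ 3.7947 22.8493 60.209 ] (after turn: [ 3.9025 22.8432 60.2044] ) turn [ 0.0025 -0.0534  0.1297]
t 50.2 tcp [0.4942 0.2088 0.1602] head -172.3702786368573
interlock_roller 0.93 [315 112] [0.4284 0.2186 0.07  ] depthpt [0.4283 0.2183 0.0716]
```

Emit:
{"op": "servo_tool", "data": {
  "fingers": [1, 1, 1, 1, 1, 1, 1],
  "xyz": [
    [2, 11, 0],
    [2, 12, 0],
    [0, 0, 20],
    [0, 0, 20],
    [0, 0, 10],
    [0, 0, 0],
    [0, 0, 0]
  ],
  "turn": [
    [0, 0, 0.1],
    [0, 0, 0],
    [0, 0, 0],
    [0, 0, 0],
    [0, 0, 0],
    [0, 0, 0],
    [0, 0, 0]
  ]
}}

```text
t: 51.18
position: [0.488, 0.2302, 0.1111]
eef_rot: [[-0.992, -0.128, 0.0], [-0.128, 0.992, 0.0], [-0.0, 0.0, -1.0]]
contact_force: [-0.2, 0.1, -3.4]
grip_width: 0.131
grasp_force: 59.3
```

Run:
```python
from h import *
dk();to(.4873,.2312,.072,187.5)
p,d,m,X=look('w22',{'interlock_roller':.07})
u=np.array([-.1305,.9914]);v=np.array([-.9914,-.1305]);o=np.array([.4923,.1932])
q=X[...,:2]-o;a=q@u;b=q@v
k=(X[...,2]>.063)&(X[...,2]<.068)&(abs(b)<.055)&(a>.06)&(a<.15);print('roof edge',np.percentile(a[k],[.5,2]))
k=(X[...,2]>.095)&(X[...,2]<.120)&(abs(b)<.08)&(abs(a-.038)<.036)
j=k&(b>.03);print('cover z',np.median(X[j][:,2]),'a',np.percentile(a[j],[1,99]),'b',np.percentile(b[j],99))
```

```text
dock 37.2719684612841 -0.5401668037828847 0.11114307221708372 [-0.2068  0.0786 -3.423 ] [-0.0119 -0.01    0.0112]
shift [ 0.553   1.0387 39.1433] (after turn: [ 0.5382  1.0538 39.1431] ) turn [ 0.0199  0.0176 -0.1553]
t 51.175 tcp [0.488  0.2302 0.1111] head -172.6552736130544
interlock_roller 0.81 [276 131] [0.4309 0.2193 0.07  ] depthpt [0.4272 0.2192 0.1036]
roof edge [0.0746 0.0756]
cover z 0.10405900820039375 a [0.0078 0.066 ] b 0.06496640914462083
```

View pics/w22.png

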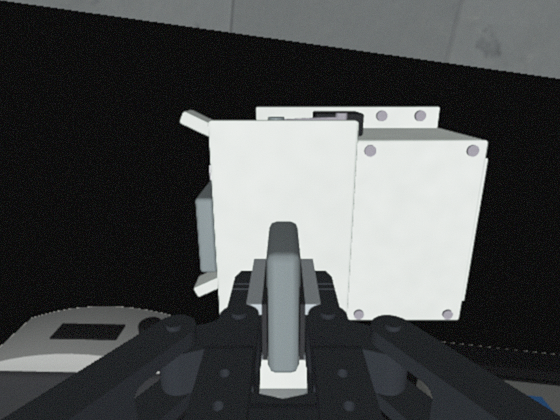

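The cover hangs just above the open part, left of the roof edge at column 357, over the roller. I'll lower it, watching the force.

Emit:
{"op": "servo_tool", "data": {
  "fingers": [1, 1, 1, 1, 1, 1],
  "xyz": [
    [0, 1, 8],
    [0, 0, 10],
    [0, 0, 8],
    [0, 0, 6],
    [0, 0, 4],
    [0, 0, 0]
  ],
  "turn": [
    [0, 0, -0.1],
    [0, 0, 0],
    [0, 0, 0],
    [0, 0, 0],
    [0, 0, 0],
    [0, 0, 0]
  ]
}}

```text
t: 52.02
position: [0.4874, 0.2309, 0.074]
eef_rot: [[-0.992, -0.129, -0.001], [-0.129, 0.992, -0.0], [0.001, -0.0, -1.0]]
contact_force: [-0.8, 0.3, -2.3]
grip_width: 0.129
grasp_force: 59.3
```

Emit:
{"op": "servo_tool", "data": {
  "fingers": [1, 1, 1, 1],
  "xyz": [
    [0, 0, 1],
    [0, 0, 1],
    [0, 0, 0],
    [0, 0, 0]
  ],
  "turn": [
    [0, 0, 0],
    [0, 0, 0],
    [0, 0, 0],
    [0, 0, 0]
  ]
}}

```text
t: 52.52
position: [0.4875, 0.231, 0.0724]
eef_rot: [[-0.992, -0.13, -0.001], [-0.13, 0.992, 0.0], [0.001, 0.0, -1.0]]
contact_force: [0.2, 0.1, -2.4]
grip_width: 0.13
grasp_force: 59.3
```

```bash
python3 -c "
from h import *
dk()"
```

```text
dock 38.132010772138884 -0.22592570967416062 0.07239337933454351 [ 0.1619  0.0983 -2.3983] [ 0.0327 -0.0325 -0.0463]
```

Emit:
{"op": "servo_tool", "data": {
  "fingers": [1, 1, 1, 1],
  "xyz": [
    [0, 0, 1],
    [0, 0, 0],
    [0, 0, 0],
    [0, 0, 0]
  ],
  "turn": [
    [0, 0, 0],
    [0, 0, 0],
    [0, 0, 0],
    [0, 0, 0]
  ]
}}

```text
t: 53.02
position: [0.4876, 0.231, 0.072]
eef_rot: [[-0.992, -0.13, -0.0], [-0.13, 0.992, 0.0], [0.0, 0.0, -1.0]]
contact_force: [-3.6, -1.5, 5.7]
grip_width: 0.131
grasp_force: 60.4
```

Emit:
{"op": "servo_tool", "data": {
  "fingers": [0.5, 0.5, 0.5, 0.5, 0.5],
  "xyz": [
    [0, 0, 0],
    [0, 0, 0],
    [0, 0, 0],
    [0, 0, 0],
    [0, 0, 0]
  ],
  "turn": [
    [0, 0, 0],
    [0, 0, 0],
    [0, 0, 0],
    [0, 0, 0],
    [0, 0, 0]
  ]
}}

```text
t: 53.65
position: [0.4875, 0.231, 0.0712]
eef_rot: [[-0.992, -0.13, -0.001], [-0.13, 0.992, -0.0], [0.001, -0.0, -1.0]]
contact_force: [0.8, 0.3, 1.0]
grip_width: 0.251
grasp_force: 0.0
```

Emit:
{"op": "servo_tool", "data": {
  "fingers": [0.5, 0.5, 0.5, 0.5, 0.5, 0.5, 0.5, 0.5],
  "xyz": [
    [0, 0, -10],
    [0, 0, -15],
    [0, 0, -20],
    [0, 0, -30],
    [15, -10, -30],
    [15, -15, -20],
    [0, 0, 0],
    [0, 0, 0]
  ],
  "turn": [
    [0, 0, 0],
    [0, 0, 0],
    [0, 0, 0],
    [0, 0, 0],
    [0, 0, 0],
    [0, 0, 0],
    [0, 0, 0],
    [0, 0, 0]
  ]
}}

```text
t: 54.65
position: [0.4613, 0.2026, 0.1962]
eef_rot: [[-0.992, -0.129, -0.0], [-0.129, 0.992, 0.0], [0.0, 0.0, -1.0]]
contact_force: [0.2, -0.3, -0.7]
grip_width: 0.249
grasp_force: 0.0
```

Run:
```python
from h import *
p,d,m,X=look('w23',{'interlock_roller':.062,'carrier_tab':.05})
u=np.array([-.1305,.9914]);v=np.array([-.9914,-.1305]);o=np.array([.4923,.1932])
q=X[...,:2]-o;a=q@u;b=q@v
w=(abs(b)<.075)&(abs(a-.038)<.037)
k=manip.masks_of('cover','wrist')[0]['mask']&(X[...,2]>.062)&(X[...,2]<.069)&w
P=X[k];r=cv2.minAreaRect(P[:,:2].astype(np.float32));c=np.array(r[0])-o;print(len(P),r,'dock',c@u,c@v,np.median(P[:,2]))
print('plane',np.linalg.lstsq(np.c_[a[k],b[k],np.ones(k.sum())],P[:,2],rcond=None)[0])
k=(X[...,2]>.063)&(X[...,2]<.069)&(abs(b)<.022)&(abs(a+.006)<.008);print('tab',k.sum(),a[k].mean(),b[k].mean())
```

```text
t 54.65 tcp [0.4613 0.2026 0.1962] head -172.56541723744544
carrier_tab 0.83 [259 225] [0.4937 0.1864 0.05  ] depthpt [0.4882 0.1868 0.0642]
9047 ((0.48731639981269836, 0.2302687168121338), (0.13186050951480865, 0.059781838208436966), 7.20811653137207) dock 0.037400285671992294 0.00010327368170739859 0.0643404592076344
plane [-0.0006  0.0006  0.0644]
tab 643 -0.005203232066091542 0.0009397712433373731
```

View pics/w23.png

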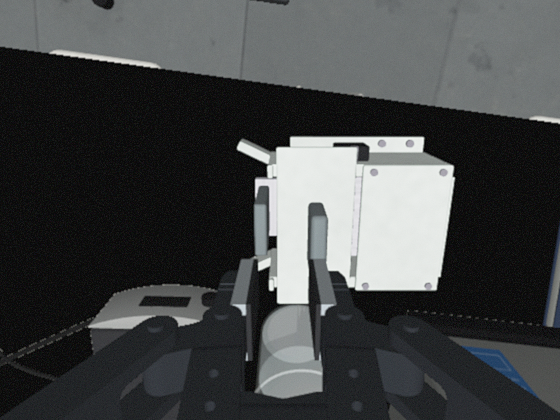

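Run:
```python
from h import *
for n in('top','scene'):
    p,d,m=snap(n,n+'9');X=cloud(m,d)
    for r in manip.masks_of('vial_2',n)[:8]:
        if r['conf']>.2: print(n,r['conf'],r['box'],np.nanmean(X[r['mask']],0),p[r['mask']].mean(0))
```

```text
(no output)
```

View pics/scene9.png

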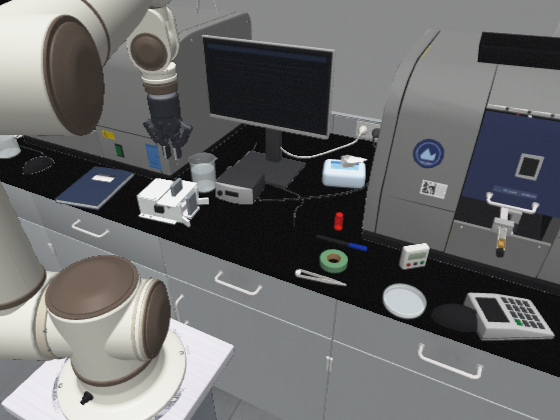

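The scene shows the cover on the dock at (180,190). Only the red look-alike at (338,221) is left standing, and the other things are undisturbed.

```bash
python3 -c "
from h import *
print(manip.finish_job())"
```

```text
the job is handed in; nothing more can be done
None
```

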